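# Load the air thermostat with sample cells from a light rack

## Robot

A 7-joint arm with a two-finger parallel gripper is mounted at the origin on the work surface. World frame = base frame: x ahead of the robot, y to its left, z up, the work surface at z = 0. Lengths are in mm, angles in rad, forces in N, time in s.
With the tool pointing down it reaches from about 375 to 925 mm from the base axis. Payload 3.1 kg.
Tool frame: the origin (TCP) lies midway between the tips of the shut fingers; the grasp point (between the pads) lies 19 mm behind it; z points along the fingers, y is the direction in which the jaws open and shut (so a half turn about z gives the same grasp; the last joint's range is limited). The gripper opens to 85 mm and grips with 20 to 120 N. Pads are 22 mm wide; open, the fingers measure 114 mm over their backs; the gripper's body (76 mm by 85 mm) begins 54 mm behind the grasp point. The pads swing forward as they close: fully open they stand 13 mm farther back than shut.
Start: joints at [-1.351, 0.383, 0.044, 1.598, -0.018, 1.161, -0.05], TCP at [203.088, 617.461, 231.269] pointing down, gripper open.
Joint ranges: [-2.61, 2.61], [-0.41, 2.15], [-1.48, 1.57], [0, 2.5], [-1.57, 4.71], [0.05, 1.97], [-2.85, 2.85]. Speed limits (rad/s): [2.79, 2.79, 3.14, 3.14, 3.14, 3.14, 3.14].

## Interface

Orientations are given as [roll, pitch, yaw] about the fixed x, y, z axes, in that order (R = Rz(yaw) Ry(pitch) Rx(roll)).
In Python, from cell import observe, get_image, camera_model, job_done gives the robot as it stands.
- The arm moves only by the tool move_arm, never from a script. Its argument "deltas" is a list of rows, each an object of numbers: "fingers": the opening in per cent of the stroke, from 0 (shut) to 100 (fully open); "x", "y", "z": the shift along the tool's x, y, z in units of 25 mm (1.0 is 25 mm); "yaw": the turn about the tool's z in units of 8 degrees (1.0 is 8 degrees). A call has 1 to 12 rows; each row is the pose to reach, as a shift and turn from the pose measured when the call began, along the tool's axes at that moment; what a row does not reach only later rows make up. A row lasts 1/10 s, in which the tool goes at most 50 mm and 8.59 degrees, less where a joint would pass 70% of its speed; a pose out of reach is approached as far as the arm can. A call with a gripper value outside its range is refused whole. The fingers move at their own pace and stop on an object; "force" is the grip in N (left out, the last holds). Time passes only in rows, so rows that repeat a pose let the fingers close. It gives the time, the measured TCP pose, the force and the opening at its end, in the units of the state.
- observe(): the state, without advancing time (a new reading comes with each control period).
- get_image(name): name is "scene" or "side" or "wrist"; returns the picture (384x512x3 uint8, red, green, blue); there is no depth.
- camera_model(name): a dict with "mtx" (3x3 intrinsics, pixels), "R" (3x3) and "t" (3): a world point X has camera coordinates R X + t. Camera axes: x right, y down, z forward; pixel columns grow to the right and rows downward; lengths in mm; the calibration is good to about 2 mm. A picture is of the moment at which its call begins: read the wrist's pose just before it. camera_model takes no time and is no camera call; for the wrist camera it gives the pose at the moment of the call.
- job_done(): hands the job in, once; it reports no verdict.
The state is a dict: "time": time; "joints": joint angles; "dq": joint speeds; "joint_efforts": joint torques, N m; "ee_pos": TCP position; "tool_rot": TCP orientation; "force": force on the tool from outside, world axes, zero at the start; "wrist_torque": the same for the moment, N m; "grip_width": opening from 0.0 (shut) to 1.0 (fully open).
Only numpy, scipy, OpenCV 4.12 (cv2) and the standard library are available. Lean on these libraries where they do the work, as an engineer would, in place of code of your own. Each camera call takes 0.05 s, during which the arm holds its last target. There are 200 camera calls.

## Task

Load the air thermostat for a run: lift its loose lid off and lay it flat on the cork mat, then draw every sample cell straight up out of the light blue rack, without tipping the rack or lifting it off the bench, and stand each cell upright on the floor of the heating well. When all of them are in, put the lid back fully home over the rim and only then push the red switch lever over to on. Leave the rack standing, the chamber switched on and the spanner, the jar and the meter undisturbed.

Things in the scene. Friction and masses are not known exactly. Their poses are not given: they have to be found in the camera images.
- chamber: Fixed white thermostat (mm). Origin at bench height under the centre of its heating well; z up, x points away from its front. The well is open at the top: outside 166 (x) by 196 (y), walls 8, inside 150 by 180; floor 40 above the bench, level rim 144 above it. A grey deck, 166 by 75, adjoins its -y side, top 88 above the bench, and carries the switch.
- lid: Loose steel lid, 0.4 kg, 180 (x) by 210 (y) mm. Origin: centre of the underside of its plate, which rests on the rim; a skirt reaches 12 below it round the outside of the rim with 4 play a side (on a flat surface the origin is 12 up). Black bar handle along its y, 14 x 14 x 110, middle 38 above the origin, on two 12 thick posts 46 either side; 28 free beneath. Fits either way round.
- mat: Fixed flat square cork mat for the lid, 230 by 230 mm, 6 mm thick; origin at the centre of its underside.
- stand: Light loose blue tube rack, 0.06 kg, 40 (x) by 184 (y) mm, 61 mm high; origin at the centre of its underside, z up. A row of four square cells of 27 along its y at -66, -22, 22 and 66 mm, each guided by sheets with tops at 20 and 61 mm; the foot plate on which the sample cells stand is 3 thick. It slides and tips easily.
- cell1: Sample cell with a red cap: a closed upright metal capsule, 24 mm diameter and 97 mm tall, about 0.05 kg; origin at the centre of its foot, z up. It begins in one of the rack's square cells (1.5 mm play a side), its top 39 mm above the rack's top; any two to four of the four sample cells are present.
- cell2: Sample cell with a yellow cap: a closed upright metal capsule, 24 mm diameter and 97 mm tall, about 0.05 kg; origin at the centre of its foot, z up. It begins in one of the rack's square cells (1.5 mm play a side), its top 39 mm above the rack's top; any two to four of the four sample cells are present.
- cell3: Sample cell with a green cap: a closed upright metal capsule, 24 mm diameter and 97 mm tall, about 0.05 kg; origin at the centre of its foot, z up. It begins in one of the rack's square cells (1.5 mm play a side), its top 39 mm above the rack's top; any two to four of the four sample cells are present.
- cell4: Sample cell with a white cap: a closed upright metal capsule, 24 mm diameter and 97 mm tall, about 0.05 kg; origin at the centre of its foot, z up. It begins in one of the rack's square cells (1.5 mm play a side), its top 39 mm above the rack's top; any two to four of the four sample cells are present.
- switch (a joint): Angle of the red switch lever, rad: 0 is off (leaning to the front, chamber -x, by 0.5 from vertical), 1.0 is on (leaning to chamber +x by 0.5). It has light friction and stays where it is left.
- switch_tip (a point): Tip (top end) of the red switch lever on the middle of the grey deck, 50 mm from its pivot, which is 102 mm above the bench; the lever turns in the chamber's x-z plane and is 14 mm thick at the tip.
- spanner: Bystander: loose steel spanner, 130 mm long, lying on the bench; leave it alone.
- jar: Bystander: loose jar, 64 mm diameter, 100 mm tall; leave it alone.
- meter: Bystander: yellow hand-held meter, 130 by 62 by 26 mm, lying on the bench; leave it alone.

How it is judged:
By the outcome, as a careful person would: the job done as asked, in the order asked, and still so for the second after the job is handed in, with the robot touching nothing.
Of cell1, cell2, cell3, cell4 only 2 to 4 are there at a start; the rules pass over those that are not, and their reading is None.
At some moment in a run one of stand, lid may be knocked a few centimetres aside while the robot is not near it.
It also fails if it takes over 210 s, if anything falls off the work surface, if the arm or the gripper's body presses on something with over 40 N, if the wrist force passes 120 N, or if a joint passes its speed limit or range.

## Working session

There is one attempt and no reset: what is moved stays moved. The work goes in short steps, Python scripts to look and compute and a tool call to move; the robot and the scene stay as the last step left them, time stands still between calls to the robot, and variables do not carry over. Pictures are saved under pics/ and viewed, about 12 in all and at most 16, crops included, and the job is handed in when it is done.

Besides the shell and the picture viewer there is one more tool, called after "Emit:" by a JSON object that holds its "op" and its "data", one argument or row to a line. move_arm: Moves the arm, as the interface text tells. Its arguments: {"type":"object","properties":{"deltas":{"type":"array","items":{"type":"object","properties":{"fingers":{"type":"number"},"x":{"type":"number"},"y":{"type":"number"},"z":{"type":"number"},"yaw":{"type":"number"}}}},"force":{"type":"number"}},"required":["deltas"]}

```bash
mkdir -p pics; ls; python3 - <<'E'
from cell import *
import cv2,numpy as np
print({k:np.round(v,3) for k,v in observe().items()})
a=[cv2.cvtColor(get_image(n),cv2.COLOR_RGB2BGR) for n in("scene","side","wrist")]
for n,i in zip(("scene","side","wrist"),a): cv2.imwrite(f"pics/{n}0.png",i)
for n in("scene","side"):
    m=camera_model(n);R=np.array(m["R"]);print(n,-R.T@np.array(m["t"]),R[2],m["mtx"][0])
E
```

```text
pics
{'time': np.float64(0.0), 'joints': array([-1.351,  0.384,  0.044,  1.6  , -0.018,  1.161, -0.05 ]), 'dq': array([ 0.003, -0.   , -0.002, -0.   , -0.   , -0.002, -0.   ]), 'joint_efforts': array([-0.0000e+00, -4.3347e+01,  1.0250e+00, -2.4951e+01,  1.1000e-02,
        1.1000e-02, -0.0000e+00]), 'ee_pos': array([202.824, 616.538, 229.873]), 'tool_rot': array([-3.139,  0.   ,  2.824]), 'force': array([-0.07 , -0.127,  0.117]), 'wrist_torque': array([-0.031, -0.002,  0.029]), 'grip_width': np.float64(1.005)}
scene [1163.36240215 -877.51824973 1011.99661547] [-0.37948918  0.65216537 -0.65625322] [487.62667229   0.         261.95099852]
side [553.9800896  904.37663921 747.20118389] [ 0.05439222 -0.82415705 -0.56374341] [378.94396703   0.         259.35491106]
```

View pics/scene0.png

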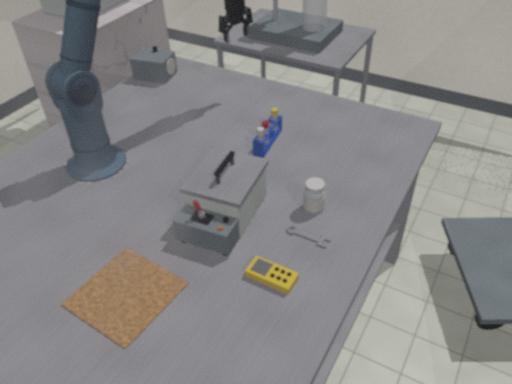

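View pics/side0.png

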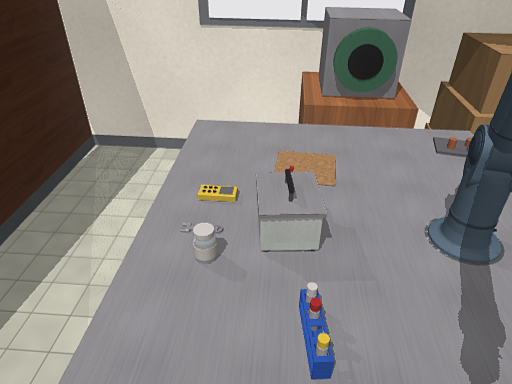

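```bash
cat > h.py <<'E'
from cell import *
import cv2,numpy as np
def cam(n):
    m=camera_model(n);return np.array(m["mtx"]),np.array(m["R"]),np.array(m["t"])
def ray(c,p,z):
    K,R,t=c;o=-R.T@t;p=np.atleast_2d(np.array(p,float))
    d=(np.linalg.inv(K)@np.c_[p,np.ones(len(p))].T).T@R
    return (o+d*((z-o[2])/d[:,2])[:,None])[:,:2]
def tri(ca,pa,cb,pb):
    P=[c[0]@np.c_[c[1],c[2]] for c in(ca,cb)]
    X=cv2.triangulatePoints(P[0],P[1],np.array(pa,float)[:,None],np.array(pb,float)[:,None])[:,0];return X[:3]/X[3]
def proj(c,X):
    q=c[0]@(c[1]@np.array(X,float)+c[2]);return q[:2]/q[2]
def snap(n,name):
    c=cam(n);i=cv2.cvtColor(get_image(n),cv2.COLOR_RGB2BGR);cv2.imwrite(f"pics/{name}.png",i);return c,i
def mask(i,lo,hi,box=None):
    m=cv2.inRange(cv2.cvtColor(i,cv2.COLOR_BGR2HSV),np.array(lo),np.array(hi))
    if box: 
        b=np.zeros_like(m);x0,y0,x1,y1=box;b[y0:y1,x0:x1]=1;m=m*b
    return m
def big(m):
    cs,_=cv2.findContours(m,cv2.RETR_EXTERNAL,cv2.CHAIN_APPROX_NONE);return max(cs,key=cv2.contourArea)[:,0]
def cen(m):
    y,x=np.nonzero(m);return np.array([x.mean(),y.mean()]),len(x)
def rect(P):
    (c,s,a)=cv2.minAreaRect(P.astype(np.float32));return np.round(c,1),np.round(s,1),round(a,1)
E
python3 - <<'E'
from h import *
S=cam("scene");D=cam("side");s=cv2.imread("pics/scene0.png");d=cv2.imread("pics/side0.png")
bs=(245,100,290,160);bd=(295,275,340,384)
print("mat",rect(ray(S,big(mask(s,(8,90,90),(22,255,255),(60,245,195,345))),6)))
for n,lo,hi in(("red",(0,130,90),(8,255,255)),("yel",(20,130,120),(35,255,255)),("whi",(0,0,175),(180,50,255))):
    a,na=cen(mask(s,lo,hi,bs));b,nb=cen(mask(d,lo,hi,bd));print(n,na,nb,a,b,tri(S,a,D,b),ray(S,a,92),ray(D,b,92))
for c,i,b in((S,s,bs),(D,d,bd)):
    k=big(mask(i,(105,120,40),(130,255,255),b));print("rack",rect(ray(c,k,40)))
for c,i,b in((S,s,(205,145,245,190)),(D,d,(280,163,302,205))):
    m=mask(i,(0,0,0),(180,255,50),b);k=big(m);print("handle",rect(k),rect(ray(c,k,182)))
m=mask(s,(0,120,80),(8,255,255),(185,195,215,225));print("lever",cen(m),rect(big(m)))
cv2.imwrite("pics/crop.png",np.hstack([cv2.resize(s[140:260,160:280],(400,400)),cv2.resize(d[160:260,240:340],(400,400))]))
E
```

```text
mat (array([ 462.5, -383.5]), array([224.7, 226.1]), 85.6)
red 10 119 [265.1 123.4] [314.84033613 304.1092437 ] [465.4273727  358.71735132  91.27667988] [[464.76633135 357.93038348]] [[467.16122314 360.26798248]]
yel 20 156 [274.2  110.95] [322.96794872 340.41666667] [454.10539019 445.69600021  90.26564329] [[454.67485155 443.32780111]] [[455.41818566 447.44820965]]
whi 8 72 [259.5 128.5] [312.05555556 288.22222222] [468.18790586 317.08516662  95.24464765] [[463.06227767 321.70864745]] [[471.32758853 316.3666048 ]]
rack (array([468.5, 371.4]), array([ 61.6, 253.1]), 7.0)
rack (array([464.3, 383.2]), array([ 52.5, 222.8]), 7.3)
handle (array([221.1, 167.7]), array([ 2.2, 16.6]), 36.9) (array([532.5, -14. ]), array([ 7.2, 65.3]), 7.1)
handle (array([289.1, 181. ]), array([24.7,  5.2]), 77.0) (array([530.9,  12.5]), array([ 14.7, 123.7]), 7.9)
lever (array([196.63636364, 204.90909091]), 11) (array([197.3, 206.7]), array([4.2, 1.4]), 56.3)
```

View pics/crop.png

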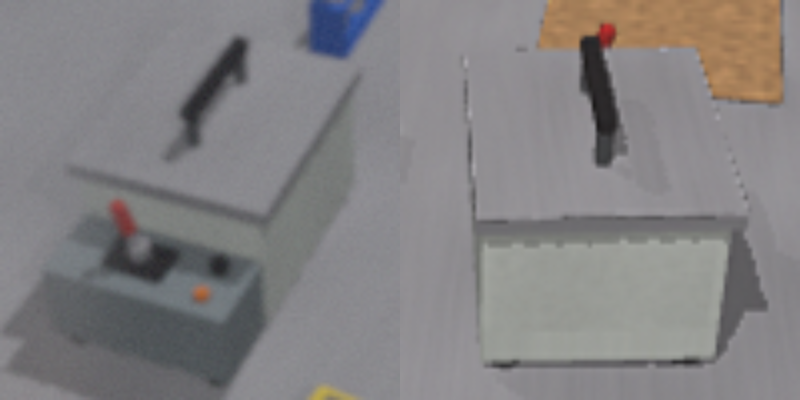

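View pics/wrist0.png

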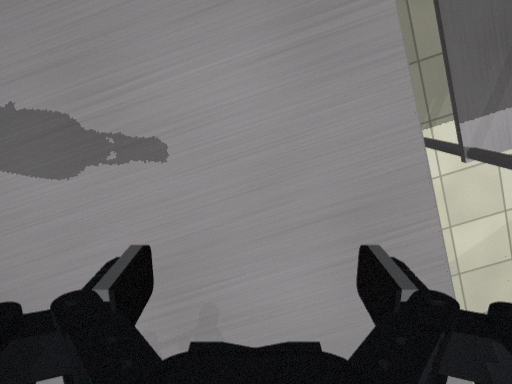

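```bash
python3 - <<'E'
from h import *
S=cam("scene");D=cam("side")
print(ray(S,[(180.4,190.4),(239.5,205.1),(268,161.6)],144))
print(ray(D,[(259.5,214.5),(326.75,213.75),(257,172.5),(314.25,172)],144))
print("lever tip tri",tri(S,(194,200.5),D,(291.5,166.5)))
K,R,t=cam("wrist");p=np.array(observe()["ee_pos"]);print("wristcam rel",-R.T@t-p,R,K[0,0])
E
```

```text
[[ 458.98612806 -111.0299393 ]
 [ 633.46349669  -86.46609119]
 [ 609.91024107  113.87997476]]
[[ 604.21924509  124.88591447]
 [ 429.20869376  106.0185789 ]
 [ 627.25314395  -83.51653795]
 [ 452.28101973 -102.84927264]]
lever tip tri [ 519.65927159 -129.55928942  145.80332592]
wristcam rel [-62.53746582  21.370913   141.57460832] [[ 3.11697470e-01  9.50181208e-01 -5.98906409e-04]
 [ 9.17965113e-01 -3.00966443e-01  2.58378117e-01]
 [ 2.45325781e-01 -8.10855807e-02 -9.66043679e-01]] 341.24300135911096
```

Emit:
{"op": "move_arm", "data": {
  "deltas": [
    {"z": -2, "fingers": 100},
    {"x": -2, "y": -2, "z": -4.8, "yaw": 1},
    {"x": -4, "y": -4, "z": -4.8, "yaw": 2},
    {"x": -6, "y": -6, "z": -4.8, "yaw": 3},
    {"x": -8, "y": -8, "z": -4.8, "yaw": 4},
    {"x": -10, "y": -10, "z": -4.8, "yaw": 5},
    {"x": -12, "y": -12, "z": -4.8, "yaw": 6},
    {"x": -13.4, "y": -13.2, "z": -4.8, "yaw": 7},
    {"x": -14.8, "y": -14.6, "z": -4.8, "yaw": 8},
    {"x": -16.2, "y": -16, "z": -4.8, "yaw": 8.1},
    {"x": -17.6, "y": -17.4, "z": -4.8, "yaw": 8.1},
    {"x": -19, "y": -18.8, "z": -4.8, "yaw": 8.1}
  ]
}}

```text
$.deltas[0]: bad value
```

Emit:
{"op": "move_arm", "data": {
  "deltas": [
    {"x": 0, "y": 0, "z": -2, "yaw": 0, "fingers": 100},
    {"x": -2, "y": -2, "z": -4.8, "yaw": 1, "fingers": 100},
    {"x": -4, "y": -4, "z": -4.8, "yaw": 2, "fingers": 100},
    {"x": -6, "y": -6, "z": -4.8, "yaw": 3, "fingers": 100},
    {"x": -8, "y": -8, "z": -4.8, "yaw": 4, "fingers": 100},
    {"x": -10, "y": -10, "z": -4.8, "yaw": 5, "fingers": 100},
    {"x": -12, "y": -12, "z": -4.8, "yaw": 6, "fingers": 100},
    {"x": -13.4, "y": -13.2, "z": -4.8, "yaw": 7, "fingers": 100},
    {"x": -14.8, "y": -14.6, "z": -4.8, "yaw": 8, "fingers": 100},
    {"x": -16.2, "y": -16, "z": -4.8, "yaw": 8.1, "fingers": 100},
    {"x": -17.6, "y": -17.4, "z": -4.8, "yaw": 8.1, "fingers": 100},
    {"x": -19, "y": -18.8, "z": -4.8, "yaw": 8.1, "fingers": 100}
  ]
}}

```text
time: 1.35
ee_pos: [445.7, 141.1, 350.0]
tool_rot: [-3.141, 0.001, 1.693]
force: [1.3, 1.0, 0.0]
grip_width: 1.003
```

Emit:
{"op": "move_arm", "data": {
  "deltas": [
    {"x": -2, "y": 0.8, "z": 0, "yaw": 0, "fingers": 100},
    {"x": -4, "y": 1.6, "z": 0, "yaw": 0, "fingers": 100},
    {"x": -5.6, "y": 2.2, "z": 0, "yaw": 0, "fingers": 100},
    {"x": -6.8, "y": 2.55, "z": 0, "yaw": 0, "fingers": 100},
    {"x": -6.8, "y": 2.55, "z": 0, "yaw": 0, "fingers": 100},
    {"x": -6.8, "y": 2.55, "z": 0, "yaw": 0, "fingers": 100}
  ]
}}

```text
time: 1.95
ee_pos: [529.4, -20.8, 349.8]
tool_rot: [-3.14, 0.001, 1.69]
force: [-0.4, 0.9, 0.2]
grip_width: 1.004
```

```bash
python3 - <<'E'
from h import *
c,i=snap("wrist","w1")
for hi in(45,60):
    cs,_=cv2.findContours(mask(i,(0,0,0),(180,255,hi)),cv2.RETR_EXTERNAL,cv2.CHAIN_APPROX_NONE)
    for k in cs:
        if cv2.contourArea(k)>300: print(hi,cv2.boundingRect(k),rect(k[:,0]),rect(ray(c,k[:,0],189)))
E
```

```text
45 (0, 246, 512, 138) (array([255.5, 314.5]), array([137., 511.]), 90.0) (array([ 546.6, -165.6]), array([550.4, 159.4]), 7.0)
45 (253, 81, 16, 122) (array([260.5, 141.5]), array([121.,  15.]), 90.0) (array([530. ,  10.2]), array([ 12.9, 106.2]), 6.9)
60 (0, 245, 512, 139) (array([255.5, 314. ]), array([138., 511.]), 90.0) (array([ 546.5, -165.1]), array([550.4, 160.4]), 7.0)
60 (229, 238, 45, 20) (array([251. , 247.5]), array([19., 44.]), 90.0) (array([533.3, -88.7]), array([42.2, 19.7]), 6.9)
60 (253, 81, 16, 123) (array([260.5, 142. ]), array([122.,  15.]), 90.0) (array([530.1,   9.7]), array([ 12.9, 107.2]), 6.8)
```

View pics/w1.png

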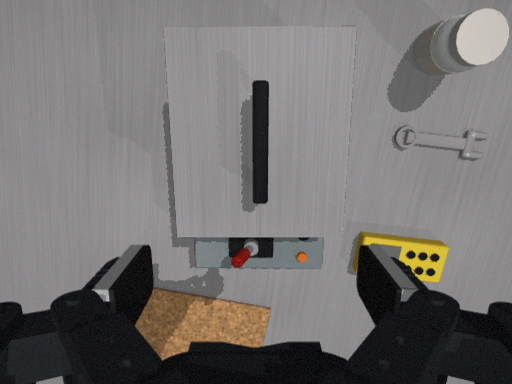

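Emit:
{"op": "move_arm", "data": {
  "deltas": [
    {"x": 1.22, "y": 0.17, "z": 1.0, "yaw": 0, "fingers": 100},
    {"x": 1.22, "y": 0.17, "z": 3, "yaw": 0, "fingers": 100},
    {"x": 1.22, "y": 0.17, "z": 5, "yaw": 0, "fingers": 100},
    {"x": 1.22, "y": 0.17, "z": 6.6, "yaw": 0, "fingers": 100},
    {"x": 1.22, "y": 0.17, "z": 7.48, "yaw": 0, "fingers": 100},
    {"x": 1.22, "y": 0.17, "z": 7.48, "yaw": 0, "fingers": 100},
    {"x": 1.22, "y": 0.17, "z": 7.48, "yaw": 0, "fingers": 0},
    {"x": 1.22, "y": 0.17, "z": 7.48, "yaw": 0, "fingers": 0},
    {"x": 1.22, "y": 0.17, "z": 7.48, "yaw": 0, "fingers": 0},
    {"x": 1.22, "y": 0.17, "z": 7.48, "yaw": 0, "fingers": 0},
    {"x": 1.22, "y": 0.17, "z": 7.48, "yaw": 0, "fingers": 0},
    {"x": 1.22, "y": 0.17, "z": 7.48, "yaw": 0, "fingers": 0}
  ],
  "force": 60
}}

```text
time: 3.2
ee_pos: [530.4, 11.7, 163.8]
tool_rot: [3.141, -0.0, 1.693]
force: [-0.6, 0.4, 4.8]
grip_width: 0.149
```

Emit:
{"op": "move_arm", "data": {
  "deltas": [
    {"x": 0, "y": 0, "z": -0.5, "yaw": 0, "fingers": 0},
    {"x": 0, "y": 0, "z": -1.2, "yaw": 0, "fingers": 0},
    {"x": 0, "y": 0, "z": -2.2, "yaw": 0, "fingers": 0},
    {"x": 0, "y": 0, "z": -3.2, "yaw": 0, "fingers": 0},
    {"x": 0, "y": 0, "z": -3.2, "yaw": 0, "fingers": 0},
    {"x": 0, "y": 0, "z": -3.2, "yaw": 0, "fingers": 0}
  ]
}}

```text
time: 3.8
ee_pos: [529.8, 11.7, 243.5]
tool_rot: [3.142, -0.001, 1.693]
force: [0.5, 0.0, -4.5]
grip_width: 0.151
```

Emit:
{"op": "move_arm", "data": {
  "deltas": [
    {"x": -0.7, "y": -0.2, "z": 0, "yaw": 0, "fingers": 0},
    {"x": -2, "y": -0.6, "z": 0, "yaw": 0.2, "fingers": 0},
    {"x": -3.5, "y": -1, "z": 0, "yaw": 0.5, "fingers": 0},
    {"x": -5, "y": -1.5, "z": 0, "yaw": 0.8, "fingers": 0},
    {"x": -6.5, "y": -2, "z": 0, "yaw": 1.1, "fingers": 0},
    {"x": -8, "y": -2.5, "z": 0, "yaw": 1.4, "fingers": 0},
    {"x": -9.5, "y": -3, "z": 0, "yaw": 1.42, "fingers": 0},
    {"x": -11, "y": -3.4, "z": 0, "yaw": 1.42, "fingers": 0},
    {"x": -12.5, "y": -3.8, "z": 0, "yaw": 1.42, "fingers": 0},
    {"x": -13.8, "y": -4.2, "z": 0, "yaw": 1.42, "fingers": 0},
    {"x": -14.8, "y": -4.4, "z": 0, "yaw": 1.42, "fingers": 0},
    {"x": -15.36, "y": -4.6, "z": 0, "yaw": 1.42, "fingers": 0}
  ]
}}

```text
time: 5.0
ee_pos: [460.1, -385.4, 240.7]
tool_rot: [-3.137, -0.0, 1.491]
force: [-0.2, 0.1, -3.4]
grip_width: 0.149
```

Emit:
{"op": "move_arm", "data": {
  "deltas": [
    {"x": 0, "y": 0, "z": 0, "yaw": 0, "fingers": 0},
    {"x": 0, "y": 0, "z": 0, "yaw": 0, "fingers": 0}
  ]
}}

```text
time: 5.2
ee_pos: [458.5, -384.4, 238.4]
tool_rot: [-3.133, -0.003, 1.49]
force: [0.1, 0.3, -3.9]
grip_width: 0.154
```

Emit:
{"op": "move_arm", "data": {
  "deltas": [
    {"x": 0, "y": 0.12, "z": 1.2, "yaw": 0, "fingers": 0},
    {"x": 0, "y": 0.12, "z": 2.8, "yaw": 0, "fingers": 0},
    {"x": 0, "y": 0.12, "z": 4.4, "yaw": 0, "fingers": 0},
    {"x": 0, "y": 0.12, "z": 5.8, "yaw": 0, "fingers": 0},
    {"x": 0, "y": 0.12, "z": 6.8, "yaw": 0, "fingers": 0},
    {"x": 0, "y": 0.12, "z": 7.4, "yaw": 0, "fingers": 0},
    {"x": 0, "y": 0.12, "z": 7.7, "yaw": 0, "fingers": 0},
    {"x": 0, "y": 0.12, "z": 7.9, "yaw": 0, "fingers": 0},
    {"x": 0, "y": 0.12, "z": 8.0, "yaw": 0, "fingers": 0},
    {"x": 0, "y": 0.12, "z": 8.0, "yaw": 0, "fingers": 0}
  ]
}}

```text
time: 6.2
ee_pos: [460.4, -384.5, 39.3]
tool_rot: [-3.134, -0.002, 1.49]
force: [0.8, 0.5, -3.1]
grip_width: 0.148
```

Emit:
{"op": "move_arm", "data": {
  "deltas": [
    {"x": 0, "y": 0, "z": 0.04, "yaw": 0, "fingers": 0},
    {"x": 0, "y": 0, "z": 0.08, "yaw": 0, "fingers": 0},
    {"x": 0, "y": 0, "z": 0.08, "yaw": 0, "fingers": 0}
  ]
}}

```text
time: 6.5
ee_pos: [461.0, -385.0, 38.0]
tool_rot: [-3.136, -0.001, 1.49]
force: [0.3, 0.6, -1.3]
grip_width: 0.153
```

Touching; release and rise.

Emit:
{"op": "move_arm", "data": {
  "deltas": [
    {"x": 0, "y": 0, "z": 0.03, "yaw": 0, "fingers": 0},
    {"x": 0, "y": 0, "z": 0.03, "yaw": 0, "fingers": 100},
    {"x": 0, "y": 0, "z": 0.03, "yaw": 0, "fingers": 100},
    {"x": 0, "y": 0, "z": 0.03, "yaw": 0, "fingers": 100},
    {"x": 0, "y": 0, "z": 0.03, "yaw": 0, "fingers": 100},
    {"x": 0, "y": 0, "z": 0.03, "yaw": 0, "fingers": 100},
    {"x": 0, "y": 0, "z": -1, "yaw": 0, "fingers": 100},
    {"x": 0, "y": 0, "z": -3, "yaw": 0, "fingers": 100},
    {"x": 0, "y": 0, "z": -5, "yaw": 0, "fingers": 100},
    {"x": 0, "y": 0, "z": -7, "yaw": 0, "fingers": 100},
    {"x": 0, "y": 0, "z": -9, "yaw": 0, "fingers": 100},
    {"x": 0, "y": 0, "z": -11, "yaw": 0, "fingers": 100}
  ]
}}

```text
time: 7.7
ee_pos: [462.0, -385.4, 315.0]
tool_rot: [-3.136, -0.001, 1.489]
force: [-0.1, 0.1, -0.5]
grip_width: 1.001
```

Emit:
{"op": "move_arm", "data": {
  "deltas": [
    {"x": 1, "y": -0.1, "z": -0.6, "yaw": 0, "fingers": 100},
    {"x": 2.7, "y": -0.2, "z": -0.6, "yaw": -0.3, "fingers": 100},
    {"x": 4.5, "y": -0.3, "z": -0.6, "yaw": -0.6, "fingers": 100},
    {"x": 6.4, "y": -0.5, "z": -0.6, "yaw": -0.9, "fingers": 100},
    {"x": 8.3, "y": -0.7, "z": -0.6, "yaw": -1.2, "fingers": 100},
    {"x": 10.2, "y": -0.8, "z": -0.6, "yaw": -1.34, "fingers": 100},
    {"x": 12.1, "y": -1, "z": -0.6, "yaw": -1.34, "fingers": 100},
    {"x": 14, "y": -1.1, "z": -0.6, "yaw": -1.34, "fingers": 100},
    {"x": 15.9, "y": -1.3, "z": -0.6, "yaw": -1.34, "fingers": 100},
    {"x": 17.8, "y": -1.4, "z": -0.6, "yaw": -1.34, "fingers": 100},
    {"x": 19.7, "y": -1.6, "z": -0.6, "yaw": -1.34, "fingers": 100},
    {"x": 21.5, "y": -1.7, "z": -0.6, "yaw": -1.34, "fingers": 100}
  ]
}}

```text
time: 8.9
ee_pos: [463.0, 155.6, 331.0]
tool_rot: [-3.137, -0.003, 1.677]
force: [1.7, 0.1, -0.2]
grip_width: 1.001
```

Emit:
{"op": "move_arm", "data": {
  "deltas": [
    {"x": 1.8, "y": 0.2, "z": 0, "yaw": 0, "fingers": 100},
    {"x": 3.6, "y": 0.4, "z": 0, "yaw": 0, "fingers": 100},
    {"x": 5.4, "y": 0.6, "z": 0, "yaw": 0, "fingers": 100},
    {"x": 7, "y": 0.75, "z": 0, "yaw": 0, "fingers": 100},
    {"x": 8.1, "y": 0.83, "z": 0, "yaw": 0, "fingers": 100},
    {"x": 8.1, "y": 0.83, "z": 0, "yaw": 0, "fingers": 100},
    {"x": 8.1, "y": 0.83, "z": 0, "yaw": 0, "fingers": 100}
  ]
}}

```text
time: 9.6
ee_pos: [462.0, 359.2, 331.0]
tool_rot: [-3.136, -0.002, 1.678]
force: [0.7, 0.3, -0.1]
grip_width: 0.998
```

```bash
python3 - <<'E'
from h import *
o=observe();print(np.round(o["ee_pos"],1),np.round(o["tool_rot"],3))
c,i=snap("wrist","w2");b=(100,0,420,240)
for n,lo,hi in(("red",(0,130,70),(8,255,255)),("yel",(20,110,110),(35,255,255)),("grn",(45,100,60),(85,255,255)),("whi",(0,0,185),(180,40,255))):
    m=mask(i,lo,hi,b)
    if m.sum()>255*100:
        k=big(m);(u,v),r=cv2.minEnclosingCircle(k);print(n,len(k),(u,v),r,ray(c,[(u,v)],98),cv2.boundingRect(k))
k=big(cv2.morphologyEx(mask(i,(105,120,40),(130,255,255),b),cv2.MORPH_CLOSE,np.ones((9,9))));print(rect(k),rect(ray(c,k,61)))
E
```

```text
[462.  359.2 331. ] [-3.136e+00 -2.000e-03  1.678e+00]
red 59 (259.40826416015625, 164.04129028320312) 10.966408729553223 [[465.46876077 360.41401419]] (250, 154, 20, 22)
yel 63 (258.29998779296875, 82.30000305175781) 11.772109031677246 [[454.7316148  446.15793316]] (248, 71, 22, 24)
whi 54 (260.5, 203.0) 9.708344459533691 [[471.70959321 315.76352471]] (251, 194, 20, 19)
(array([258.5, 137. ]), array([154.2,  34.3]), 89.5) (array([463.1, 381.2]), array([ 40.2, 183.4]), 7.3)
```

View pics/w2.png

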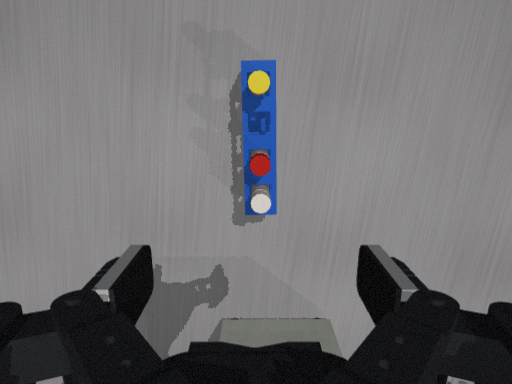

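Emit:
{"op": "move_arm", "data": {
  "deltas": [
    {"x": -0.9, "y": 0.1, "z": 1, "yaw": -0.1, "fingers": 100},
    {"x": -1.77, "y": 0.19, "z": 2.8, "yaw": -0.15, "fingers": 100},
    {"x": -1.77, "y": 0.19, "z": 4.6, "yaw": -0.15, "fingers": 100},
    {"x": -1.77, "y": 0.19, "z": 6.4, "yaw": -0.15, "fingers": 100},
    {"x": -1.77, "y": 0.19, "z": 8, "yaw": -0.15, "fingers": 100},
    {"x": -1.77, "y": 0.19, "z": 8.6, "yaw": -0.15, "fingers": 80},
    {"x": -1.77, "y": 0.19, "z": 8.6, "yaw": -0.15, "fingers": 80},
    {"x": -1.77, "y": 0.19, "z": 8.6, "yaw": -0.15, "fingers": 80}
  ],
  "force": 30
}}

```text
time: 10.45
ee_pos: [472.5, 314.6, 118.0]
tool_rot: [-3.139, -0.003, 1.695]
force: [-0.7, 0.7, 0.5]
grip_width: 0.796
```

Emit:
{"op": "move_arm", "data": {
  "deltas": [
    {"x": 0.05, "y": -0.03, "z": 0.8, "yaw": 0, "fingers": 80},
    {"x": 0.05, "y": -0.03, "z": 1.6, "yaw": 0, "fingers": 80},
    {"x": 0.05, "y": -0.03, "z": 2.08, "yaw": 0, "fingers": 80},
    {"x": 0.05, "y": -0.03, "z": 2.08, "yaw": 0, "fingers": 80},
    {"x": 0.05, "y": -0.03, "z": 2.08, "yaw": 0, "fingers": 20},
    {"x": 0.05, "y": -0.03, "z": 2.08, "yaw": 0, "fingers": 20},
    {"x": 0.05, "y": -0.03, "z": 2.08, "yaw": 0, "fingers": 20},
    {"x": 0.05, "y": -0.03, "z": 2.08, "yaw": 0, "fingers": 20},
    {"x": 0.05, "y": -0.03, "z": 2.08, "yaw": 0, "fingers": 20}
  ]
}}

```text
time: 11.35
ee_pos: [472.3, 316.4, 67.2]
tool_rot: [-3.141, -0.004, 1.695]
force: [-0.6, 0.4, 5.1]
grip_width: 0.271
```

Emit:
{"op": "move_arm", "data": {
  "deltas": [
    {"x": 0, "y": 0, "z": -0.2, "yaw": 0, "fingers": 20},
    {"x": 0, "y": 0, "z": -0.6, "yaw": 0, "fingers": 20},
    {"x": 0, "y": 0, "z": -1.2, "yaw": 0, "fingers": 20},
    {"x": 0, "y": 0, "z": -2, "yaw": 0, "fingers": 20},
    {"x": 0, "y": 0, "z": -2.8, "yaw": 0, "fingers": 20},
    {"x": 0, "y": 0, "z": -3.8, "yaw": 0, "fingers": 20},
    {"x": 0, "y": 0, "z": -5, "yaw": 0, "fingers": 20},
    {"x": 0, "y": 0, "z": -6.2, "yaw": 0, "fingers": 20},
    {"x": 0, "y": 0, "z": -7, "yaw": 0, "fingers": 20},
    {"x": 0, "y": 0, "z": -7, "yaw": 0, "fingers": 20},
    {"x": 0, "y": 0, "z": -7, "yaw": 0, "fingers": 20}
  ]
}}

```text
time: 12.45
ee_pos: [472.5, 315.6, 242.7]
tool_rot: [-3.141, -0.005, 1.694]
force: [0.0, 0.3, -0.8]
grip_width: 0.273
```

```bash
python3 - <<'E'
from h import *
c,i=snap("side","s1");d,j=snap("scene","c1");e,k=snap("wrist","w3")
cv2.imwrite("pics/m1.png",np.hstack([cv2.resize(i[150:384,200:434],(400,400)),cv2.resize(j[80:230,170:320],(400,400))]))
E
```

```text
(no output)
```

View pics/m1.png

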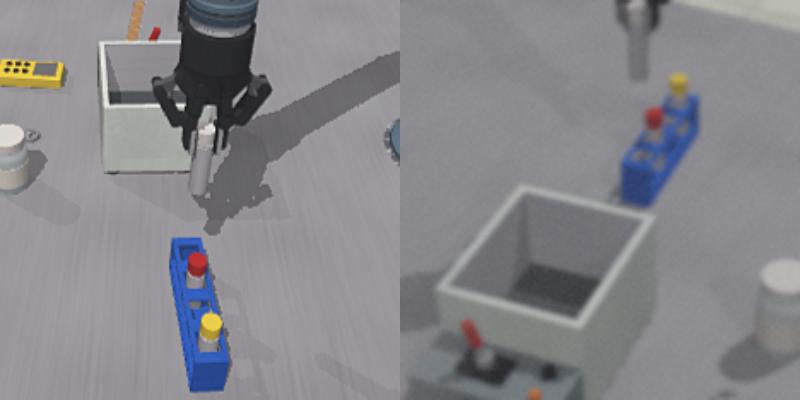

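Emit:
{"op": "move_arm", "data": {
  "deltas": [
    {"x": -0.8, "y": 0.05, "z": 0, "yaw": 0, "fingers": 20},
    {"x": -2.2, "y": 0.15, "z": 0, "yaw": 0, "fingers": 20},
    {"x": -3.8, "y": 0.25, "z": 0, "yaw": 0, "fingers": 20},
    {"x": -5.4, "y": 0.35, "z": 0, "yaw": 0, "fingers": 20},
    {"x": -7, "y": 0.45, "z": 0, "yaw": 0, "fingers": 20},
    {"x": -8.6, "y": 0.5, "z": 0, "yaw": 0, "fingers": 20},
    {"x": -10.2, "y": 0.6, "z": 0, "yaw": 0, "fingers": 20},
    {"x": -11.8, "y": 0.7, "z": 0, "yaw": 0, "fingers": 20},
    {"x": -13.2, "y": 0.75, "z": 0, "yaw": 0, "fingers": 20},
    {"x": -14.1, "y": 0.77, "z": 0, "yaw": 0, "fingers": 20},
    {"x": -14.43, "y": 0.77, "z": 0, "yaw": 0, "fingers": 20},
    {"x": -14.43, "y": 0.77, "z": 0, "yaw": 0, "fingers": 20}
  ]
}}

```text
time: 13.8
ee_pos: [534.1, -43.0, 238.9]
tool_rot: [-3.136, -0.002, 1.69]
force: [-0.7, 1.4, -1.1]
grip_width: 0.269
```

```bash
python3 - <<'E'
from h import *
c,i=snap("wrist","w4");print(c[1].tolist(),np.round(observe()["ee_pos"],1))
E
```

```text
[[0.9927429630411961, 0.1201143716354768, -0.005826410456028136], [0.11760264696931208, -0.9595811611468716, 0.2556826403920184], [0.025120245978073115, -0.25451234331292744, -0.9667432132388442]] [534.3 -40.8 238.9]
```

View pics/w4.png

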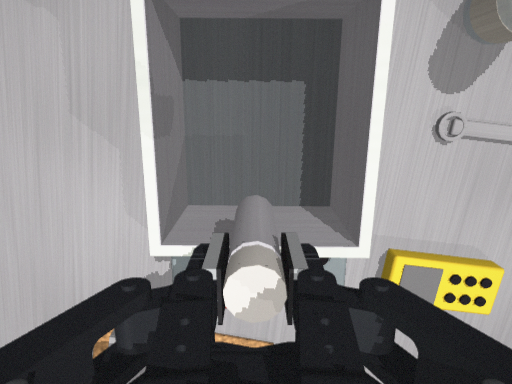

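```bash
python3 - <<'E'
from h import *
i=cv2.imread("pics/w4.png");c=cam("wrist")
r=ray(c,[(150,257),(370,257),(159,248),(361,248)],144);print(r, np.degrees(np.arctan2(*(r[1]-r[0])[::-1])))
v=r[1]-r[0];y=np.array([-v[1],v[0]])/np.linalg.norm(v);print("centre",(r[0]+r[1])/2+98*y,np.linalg.norm(v))
E
```

```text
[[460.68731386 -96.42907411]
 [625.20089629 -75.56709967]
 [467.05972756 -88.22651626]
 [617.02112082 -69.23642376]] 7.227105808426457
centre [530.61545276  11.22333221] 165.83106096590524
```

Emit:
{"op": "move_arm", "data": {
  "deltas": [
    {"x": 0, "y": 0.05, "z": 0.8, "yaw": 0, "fingers": 20},
    {"x": 0, "y": 0.05, "z": 1.8, "yaw": 0, "fingers": 20},
    {"x": 0, "y": 0.05, "z": 3, "yaw": 0, "fingers": 20},
    {"x": 0, "y": 0.05, "z": 4, "yaw": 0, "fingers": 20},
    {"x": 0, "y": 0.05, "z": 4.8, "yaw": 0, "fingers": 20},
    {"x": 0, "y": 0.05, "z": 5.1, "yaw": 0, "fingers": 20},
    {"x": 0, "y": 0.05, "z": 5.25, "yaw": 0, "fingers": 20},
    {"x": 0, "y": 0.05, "z": 5.33, "yaw": 0, "fingers": 20},
    {"x": 0, "y": 0.05, "z": 5.38, "yaw": 0, "fingers": 20},
    {"x": 0, "y": 0.05, "z": 5.38, "yaw": 0, "fingers": 20}
  ]
}}

```text
time: 14.85
ee_pos: [535.5, -40.3, 105.2]
tool_rot: [-3.138, -0.003, 1.694]
force: [0.3, -0.4, -0.5]
grip_width: 0.268
```

Emit:
{"op": "move_arm", "data": {
  "deltas": [
    {"x": 0, "y": 0, "z": 0.03, "yaw": 0, "fingers": 20},
    {"x": 0, "y": 0, "z": 0.06, "yaw": 0, "fingers": 20},
    {"x": 0, "y": 0, "z": 0.06, "yaw": 0, "fingers": 20}
  ]
}}

```text
time: 15.15
ee_pos: [536.2, -40.3, 104.3]
tool_rot: [-3.139, -0.003, 1.693]
force: [-0.6, -0.1, 1.5]
grip_width: 0.271
```

Emit:
{"op": "move_arm", "data": {
  "deltas": [
    {"x": 0, "y": 0, "z": 0, "yaw": 0, "fingers": 50},
    {"x": 0, "y": 0, "z": 0, "yaw": 0, "fingers": 50},
    {"x": 0, "y": 0, "z": 0, "yaw": 0, "fingers": 50},
    {"x": 0, "y": 0, "z": 0, "yaw": 0, "fingers": 50},
    {"x": 0, "y": 0, "z": -0.6, "yaw": 0, "fingers": 50},
    {"x": 0, "y": 0, "z": -2, "yaw": 0, "fingers": 50},
    {"x": 0, "y": 0, "z": -4, "yaw": 0, "fingers": 50},
    {"x": 0, "y": 0, "z": -5.6, "yaw": 0, "fingers": 80},
    {"x": 0, "y": 0, "z": -6, "yaw": 0, "fingers": 80},
    {"x": 0, "y": 0, "z": -6, "yaw": 0, "fingers": 80}
  ]
}}

```text
time: 16.15
ee_pos: [538.3, -41.0, 257.4]
tool_rot: [3.138, -0.004, 1.693]
force: [0.1, -0.5, -0.2]
grip_width: 0.804
```

Emit:
{"op": "move_arm", "data": {
  "deltas": [
    {"x": 1, "y": -0.05, "z": 0, "yaw": 0, "fingers": 80},
    {"x": 2.6, "y": -0.1, "z": 0, "yaw": 0, "fingers": 80},
    {"x": 4.4, "y": -0.2, "z": 0, "yaw": 0, "fingers": 80},
    {"x": 6.2, "y": -0.3, "z": 0, "yaw": 0, "fingers": 80},
    {"x": 8, "y": -0.4, "z": 0, "yaw": 0, "fingers": 80},
    {"x": 9.8, "y": -0.5, "z": 0, "yaw": 0, "fingers": 80},
    {"x": 11.6, "y": -0.6, "z": 0, "yaw": 0, "fingers": 80},
    {"x": 13.4, "y": -0.7, "z": 0, "yaw": 0, "fingers": 80},
    {"x": 15, "y": -0.8, "z": 0, "yaw": 0, "fingers": 80},
    {"x": 16, "y": -0.9, "z": 0, "yaw": 0, "fingers": 80},
    {"x": 16.25, "y": -0.92, "z": 0, "yaw": 0, "fingers": 80},
    {"x": 16.25, "y": -0.92, "z": 0, "yaw": 0, "fingers": 80}
  ]
}}

```text
time: 17.35
ee_pos: [464.7, 359.2, 256.9]
tool_rot: [3.14, -0.001, 1.695]
force: [0.0, 1.0, -0.5]
grip_width: 0.802
```

```bash
cat > rk.py <<'E'
from h import *
import sys
o=observe();p=np.array(o["ee_pos"]);w=o["tool_rot"][2];print(np.round(p,1),np.round(o["tool_rot"],3))
c,i=snap("wrist",sys.argv[1]);b=(60,0,450,245)
for n,lo,hi in(("red",(0,130,70),(8,255,255)),("yel",(20,110,110),(35,255,255))):
    m=mask(i,lo,hi,b)
    if m.sum()>255*100:
        (u,v),r=cv2.minEnclosingCircle(big(m));X=ray(c,[(u,v)],98)[0];d=X-p[:2]
        print(n,(u,v),r,X,"units x,y",np.array([np.cos(w)*d[0]+np.sin(w)*d[1],np.sin(w)*d[0]-np.cos(w)*d[1]])/25)
k=big(cv2.morphologyEx(mask(i,(105,120,40),(130,255,255),b),cv2.MORPH_CLOSE,np.ones((9,9))));print(cv2.boundingRect(k),rect(ray(c,k,61)))
E
python3 rk.py w5
```

```text
[464.7 359.2 256.9] [ 3.140e+00 -1.000e-03  1.695e+00]
red (256.5, 177.5) 13.729630470275879 [465.93679596 360.72381247] units x,y [0.05535829 0.0586624 ]
yel (256.0718078613281, 76.49478149414062) 14.797930717468262 [454.70192698 446.16435837] units x,y [3.5023307 0.0368483]
(235, 50, 43, 187) (array([463.2, 380.9]), array([ 40.1, 183.2]), 7.2)
```

Emit:
{"op": "move_arm", "data": {
  "deltas": [
    {"x": 0.04, "y": 0.05, "z": 1.5, "yaw": 0, "fingers": 80},
    {"x": 0.04, "y": 0.05, "z": 3.3, "yaw": 0, "fingers": 80},
    {"x": 0.04, "y": 0.05, "z": 5, "yaw": 0, "fingers": 80},
    {"x": 0.04, "y": 0.05, "z": 6.4, "yaw": 0, "fingers": 80},
    {"x": 0.04, "y": 0.05, "z": 7.2, "yaw": 0, "fingers": 80},
    {"x": 0.04, "y": 0.05, "z": 7.6, "yaw": 0, "fingers": 80},
    {"x": 0.04, "y": 0.05, "z": 7.6, "yaw": 0, "fingers": 80},
    {"x": 0.04, "y": 0.05, "z": 7.6, "yaw": 0, "fingers": 20},
    {"x": 0.04, "y": 0.05, "z": 7.6, "yaw": 0, "fingers": 20},
    {"x": 0.04, "y": 0.05, "z": 7.6, "yaw": 0, "fingers": 20},
    {"x": 0.04, "y": 0.05, "z": 7.6, "yaw": 0, "fingers": 20},
    {"x": 0.04, "y": 0.05, "z": 7.6, "yaw": 0, "fingers": 20}
  ]
}}

```text
time: 18.6
ee_pos: [468.3, 359.6, 69.0]
tool_rot: [3.137, -0.002, 1.692]
force: [-0.5, -0.5, 6.2]
grip_width: 0.271
```

Emit:
{"op": "move_arm", "data": {
  "deltas": [
    {"x": 0, "y": 0, "z": -0.2, "yaw": 0, "fingers": 20},
    {"x": 0, "y": 0, "z": -0.6, "yaw": 0, "fingers": 20},
    {"x": 0, "y": 0, "z": -1.2, "yaw": 0, "fingers": 20},
    {"x": 0, "y": 0, "z": -2, "yaw": 0, "fingers": 20},
    {"x": 0, "y": 0, "z": -2.8, "yaw": 0, "fingers": 20},
    {"x": 0, "y": 0, "z": -3.8, "yaw": 0, "fingers": 20},
    {"x": 0, "y": 0, "z": -5, "yaw": 0, "fingers": 20},
    {"x": 0, "y": 0, "z": -6.2, "yaw": 0, "fingers": 20},
    {"x": 0, "y": 0, "z": -7, "yaw": 0, "fingers": 20},
    {"x": 0, "y": 0, "z": -7, "yaw": 0, "fingers": 20},
    {"x": 0, "y": 0, "z": -7, "yaw": 0, "fingers": 20}
  ]
}}

```text
time: 19.7
ee_pos: [467.6, 359.1, 244.7]
tool_rot: [3.137, -0.003, 1.692]
force: [-0.8, 0.1, -0.6]
grip_width: 0.271
```

Emit:
{"op": "move_arm", "data": {
  "deltas": [
    {"x": -0.8, "y": 0.05, "z": 0, "yaw": 0, "fingers": 20},
    {"x": -2.2, "y": 0.15, "z": 0, "yaw": 0, "fingers": 20},
    {"x": -3.8, "y": 0.25, "z": 0, "yaw": 0, "fingers": 20},
    {"x": -5.4, "y": 0.35, "z": 0, "yaw": 0, "fingers": 20},
    {"x": -7, "y": 0.45, "z": 0, "yaw": 0, "fingers": 20},
    {"x": -8.6, "y": 0.5, "z": 0, "yaw": 0, "fingers": 20},
    {"x": -10.2, "y": 0.6, "z": 0, "yaw": 0, "fingers": 20},
    {"x": -11.8, "y": 0.7, "z": 0, "yaw": 0, "fingers": 20},
    {"x": -13.2, "y": 0.75, "z": 0, "yaw": 0, "fingers": 20},
    {"x": -14, "y": 0.8, "z": 0, "yaw": 0, "fingers": 20},
    {"x": -14.12, "y": 0.8, "z": 0, "yaw": 0, "fingers": 20},
    {"x": -14.12, "y": 0.8, "z": 0, "yaw": 0, "fingers": 20}
  ]
}}

```text
time: 20.9
ee_pos: [529.0, 9.9, 242.5]
tool_rot: [3.139, -0.003, 1.69]
force: [0.3, 0.0, -0.7]
grip_width: 0.272
```

Emit:
{"op": "move_arm", "data": {
  "deltas": [
    {"x": 0, "y": 0, "z": 0.8, "yaw": 0, "fingers": 20},
    {"x": 0, "y": 0, "z": 1.8, "yaw": 0, "fingers": 20},
    {"x": 0, "y": 0, "z": 3, "yaw": 0, "fingers": 20},
    {"x": 0, "y": 0, "z": 4, "yaw": 0, "fingers": 20},
    {"x": 0, "y": 0, "z": 4.8, "yaw": 0, "fingers": 20},
    {"x": 0, "y": 0, "z": 5.1, "yaw": 0, "fingers": 20},
    {"x": 0, "y": 0, "z": 5.2, "yaw": 0, "fingers": 20},
    {"x": 0, "y": 0, "z": 5.2, "yaw": 0, "fingers": 20}
  ]
}}

```text
time: 21.7
ee_pos: [529.4, 11.3, 112.7]
tool_rot: [3.139, -0.004, 1.691]
force: [0.6, 0.8, -0.3]
grip_width: 0.273
```

Slowly to the floor (106), then release.

Emit:
{"op": "move_arm", "data": {
  "deltas": [
    {"x": 0, "y": 0, "z": 0.1, "yaw": 0, "fingers": 20},
    {"x": 0, "y": 0, "z": 0.18, "yaw": 0, "fingers": 20},
    {"x": 0, "y": 0, "z": 0.24, "yaw": 0, "fingers": 20},
    {"x": 0, "y": 0, "z": 0.28, "yaw": 0, "fingers": 20},
    {"x": 0, "y": 0, "z": 0.28, "yaw": 0, "fingers": 20}
  ]
}}

```text
time: 22.2
ee_pos: [529.7, 11.3, 106.1]
tool_rot: [3.139, -0.004, 1.691]
force: [-0.1, 1.1, 1.3]
grip_width: 0.276
```

Emit:
{"op": "move_arm", "data": {
  "deltas": [
    {"x": 0, "y": 0, "z": 0, "yaw": 0, "fingers": 50},
    {"x": 0, "y": 0, "z": 0, "yaw": 0, "fingers": 50},
    {"x": 0, "y": 0, "z": 0, "yaw": 0, "fingers": 50},
    {"x": 0, "y": 0, "z": 0, "yaw": 0, "fingers": 50},
    {"x": 0, "y": 0, "z": -0.6, "yaw": 0, "fingers": 50},
    {"x": 0, "y": 0, "z": -2, "yaw": 0, "fingers": 50},
    {"x": 0, "y": 0, "z": -4, "yaw": 0, "fingers": 50},
    {"x": 0, "y": 0, "z": -5.6, "yaw": 0, "fingers": 80},
    {"x": 0, "y": 0, "z": -6, "yaw": 0, "fingers": 80},
    {"x": 0, "y": 0, "z": -6, "yaw": 0, "fingers": 80}
  ]
}}

```text
time: 23.2
ee_pos: [531.2, 10.6, 259.3]
tool_rot: [3.132, -0.005, 1.691]
force: [0.3, -0.9, 0.0]
grip_width: 0.799
```

Emit:
{"op": "move_arm", "data": {
  "deltas": [
    {"x": 1, "y": -0.05, "z": 0, "yaw": 0, "fingers": 80},
    {"x": 2.8, "y": -0.1, "z": 0, "yaw": 0, "fingers": 80},
    {"x": 4.7, "y": -0.2, "z": 0, "yaw": 0, "fingers": 80},
    {"x": 6.6, "y": -0.3, "z": 0, "yaw": 0, "fingers": 80},
    {"x": 8.5, "y": -0.4, "z": 0, "yaw": 0, "fingers": 80},
    {"x": 10.4, "y": -0.5, "z": 0, "yaw": 0, "fingers": 80},
    {"x": 12.3, "y": -0.6, "z": 0, "yaw": 0, "fingers": 80},
    {"x": 14.2, "y": -0.7, "z": 0, "yaw": 0, "fingers": 80},
    {"x": 16, "y": -0.8, "z": 0, "yaw": 0, "fingers": 80},
    {"x": 17.3, "y": -0.9, "z": 0, "yaw": 0, "fingers": 80},
    {"x": 17.7, "y": -0.91, "z": 0, "yaw": 0, "fingers": 80},
    {"x": 17.7, "y": -0.91, "z": 0, "yaw": 0, "fingers": 80}
  ]
}}

```text
time: 24.4
ee_pos: [453.6, 448.2, 258.8]
tool_rot: [3.136, -0.002, 1.694]
force: [-0.6, -0.3, -0.3]
grip_width: 0.8
```

```bash
python3 rk.py w6
```

```text
[453.6 448.2 258.8] [ 3.136e+00 -2.000e-03  1.694e+00]
yel (254.66091918945312, 179.01724243164062) 14.081158638000488 [454.23199014 448.02612506] units x,y [-0.01070927  0.0246925 ]
(235, 141, 40, 104) (array([457.5, 423.6]), array([ 39.9, 109.9]), 8.0)
```

Emit:
{"op": "move_arm", "data": {
  "deltas": [
    {"x": -0.03, "y": 0.02, "z": 1.5, "yaw": 0, "fingers": 80},
    {"x": -0.03, "y": 0.02, "z": 3.3, "yaw": 0, "fingers": 80},
    {"x": -0.03, "y": 0.02, "z": 5, "yaw": 0, "fingers": 80},
    {"x": -0.03, "y": 0.02, "z": 6.4, "yaw": 0, "fingers": 80},
    {"x": -0.03, "y": 0.02, "z": 7.2, "yaw": 0, "fingers": 80},
    {"x": -0.03, "y": 0.02, "z": 7.65, "yaw": 0, "fingers": 80},
    {"x": -0.03, "y": 0.02, "z": 7.65, "yaw": 0, "fingers": 80},
    {"x": -0.03, "y": 0.02, "z": 7.65, "yaw": 0, "fingers": 20},
    {"x": -0.03, "y": 0.02, "z": 7.65, "yaw": 0, "fingers": 20},
    {"x": -0.03, "y": 0.02, "z": 7.65, "yaw": 0, "fingers": 20},
    {"x": -0.03, "y": 0.02, "z": 7.65, "yaw": 0, "fingers": 20},
    {"x": -0.03, "y": 0.02, "z": 7.65, "yaw": 0, "fingers": 20}
  ]
}}

```text
time: 25.65
ee_pos: [458.0, 446.6, 69.9]
tool_rot: [3.133, -0.003, 1.691]
force: [-1.1, -1.5, 5.9]
grip_width: 0.267
```

Emit:
{"op": "move_arm", "data": {
  "deltas": [
    {"x": 0, "y": 0, "z": -0.2, "yaw": 0, "fingers": 20},
    {"x": 0, "y": 0, "z": -0.6, "yaw": 0, "fingers": 20},
    {"x": 0, "y": 0, "z": -1.2, "yaw": 0, "fingers": 20},
    {"x": 0, "y": 0, "z": -2, "yaw": 0, "fingers": 20},
    {"x": 0, "y": 0, "z": -2.8, "yaw": 0, "fingers": 20},
    {"x": 0, "y": 0, "z": -3.8, "yaw": 0, "fingers": 20},
    {"x": 0, "y": 0, "z": -5, "yaw": 0, "fingers": 20},
    {"x": 0, "y": 0, "z": -6.2, "yaw": 0, "fingers": 20},
    {"x": 0, "y": 0, "z": -7, "yaw": 0, "fingers": 20},
    {"x": 0, "y": 0, "z": -7, "yaw": 0, "fingers": 20},
    {"x": 0, "y": 0, "z": -7, "yaw": 0, "fingers": 20}
  ]
}}

```text
time: 26.75
ee_pos: [456.5, 445.7, 245.5]
tool_rot: [3.132, -0.004, 1.691]
force: [-0.4, -1.0, -0.7]
grip_width: 0.275
```

Emit:
{"op": "move_arm", "data": {
  "deltas": [
    {"x": -1, "y": 0.05, "z": 0, "yaw": 0, "fingers": 20},
    {"x": -2.6, "y": 0.15, "z": 0, "yaw": 0, "fingers": 20},
    {"x": -4.4, "y": 0.25, "z": 0, "yaw": 0, "fingers": 20},
    {"x": -6.2, "y": 0.35, "z": 0, "yaw": 0, "fingers": 20},
    {"x": -8, "y": 0.45, "z": 0, "yaw": 0, "fingers": 20},
    {"x": -9.7, "y": 0.55, "z": 0, "yaw": 0, "fingers": 20},
    {"x": -11.4, "y": 0.6, "z": 0, "yaw": 0, "fingers": 20},
    {"x": -13, "y": 0.7, "z": 0, "yaw": 0, "fingers": 20},
    {"x": -14.5, "y": 0.8, "z": 0, "yaw": 0, "fingers": 20},
    {"x": -15.4, "y": 0.85, "z": 0, "yaw": 0, "fingers": 20},
    {"x": -15.6, "y": 0.85, "z": 0, "yaw": 0, "fingers": 20},
    {"x": -15.6, "y": 0.85, "z": 0, "yaw": 0, "fingers": 20}
  ]
}}

```text
time: 27.95
ee_pos: [523.3, 60.6, 242.7]
tool_rot: [3.135, -0.004, 1.689]
force: [0.1, 0.5, 0.0]
grip_width: 0.271
```

Emit:
{"op": "move_arm", "data": {
  "deltas": [
    {"x": 0, "y": 0, "z": 0.8, "yaw": 0, "fingers": 20},
    {"x": 0, "y": 0, "z": 1.8, "yaw": 0, "fingers": 20},
    {"x": 0, "y": 0, "z": 3, "yaw": 0, "fingers": 20},
    {"x": 0, "y": 0, "z": 4, "yaw": 0, "fingers": 20},
    {"x": 0, "y": 0, "z": 4.8, "yaw": 0, "fingers": 20},
    {"x": 0, "y": 0, "z": 5.1, "yaw": 0, "fingers": 20},
    {"x": 0, "y": 0, "z": 5.2, "yaw": 0, "fingers": 20},
    {"x": 0, "y": 0, "z": 5.2, "yaw": 0, "fingers": 20}
  ]
}}

```text
time: 28.75
ee_pos: [524.4, 62.4, 112.9]
tool_rot: [3.134, -0.004, 1.691]
force: [0.3, 0.3, -0.5]
grip_width: 0.271
```

Emit:
{"op": "move_arm", "data": {
  "deltas": [
    {"x": 0, "y": 0, "z": 0.1, "yaw": 0, "fingers": 20},
    {"x": 0, "y": 0, "z": 0.18, "yaw": 0, "fingers": 20},
    {"x": 0, "y": 0, "z": 0.23, "yaw": 0, "fingers": 20},
    {"x": 0, "y": 0, "z": 0.26, "yaw": 0, "fingers": 20},
    {"x": 0, "y": 0, "z": 0.26, "yaw": 0, "fingers": 20}
  ]
}}

```text
time: 29.25
ee_pos: [524.7, 62.4, 106.9]
tool_rot: [3.134, -0.005, 1.69]
force: [-1.1, -0.1, 2.8]
grip_width: 0.272
```

Emit:
{"op": "move_arm", "data": {
  "deltas": [
    {"x": 0, "y": 0, "z": 0, "yaw": 0, "fingers": 50},
    {"x": 0, "y": 0, "z": 0, "yaw": 0, "fingers": 50},
    {"x": 0, "y": 0, "z": 0, "yaw": 0, "fingers": 50},
    {"x": 0, "y": 0, "z": 0, "yaw": 0, "fingers": 50},
    {"x": 0, "y": 0, "z": -0.6, "yaw": 0, "fingers": 50},
    {"x": 0, "y": 0, "z": -2, "yaw": 0, "fingers": 50},
    {"x": 0, "y": 0, "z": -4, "yaw": 0, "fingers": 50},
    {"x": 0, "y": 0, "z": -6, "yaw": 0, "fingers": 100},
    {"x": -1, "y": 0, "z": -8, "yaw": 0, "fingers": 100},
    {"x": -2, "y": 0.2, "z": -9, "yaw": 0, "fingers": 100},
    {"x": -2.5, "y": 0.3, "z": -9, "yaw": 0, "fingers": 100},
    {"x": -2.5, "y": 0.3, "z": -9, "yaw": 0, "fingers": 100}
  ]
}}

```text
time: 30.45
ee_pos: [538.7, -3.1, 333.4]
tool_rot: [3.131, -0.005, 1.685]
force: [-0.1, -0.2, -1.1]
grip_width: 1.001
```

```bash
python3 - <<'E'
from h import *
c,i=snap("wrist","w7")
r,j=snap("side","s2")
j[0:192,0:200]=j[130:322,150:350]
cv2.imwrite("pics/m2.png",cv2.resize(np.hstack([i,j[:,:]]),(800,300)))
E
```

```text
(no output)
```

View pics/m2.png

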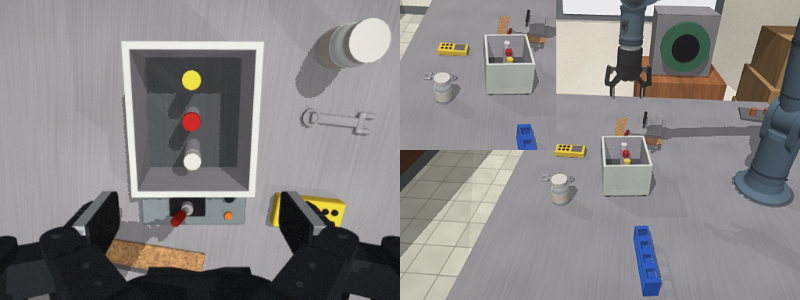

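Emit:
{"op": "move_arm", "data": {
  "deltas": [
    {"x": -1, "y": -0.4, "z": -0.6, "yaw": 0, "fingers": 100},
    {"x": -2.6, "y": -0.9, "z": -0.6, "yaw": 0, "fingers": 100},
    {"x": -4.4, "y": -1.5, "z": -0.6, "yaw": 0, "fingers": 100},
    {"x": -6.1, "y": -2.1, "z": -0.6, "yaw": 0, "fingers": 100},
    {"x": -7.8, "y": -2.7, "z": -0.6, "yaw": 0, "fingers": 100},
    {"x": -9.5, "y": -3.3, "z": -0.6, "yaw": 0, "fingers": 100},
    {"x": -11.2, "y": -3.9, "z": -0.6, "yaw": 0, "fingers": 100},
    {"x": -12.8, "y": -4.5, "z": -0.6, "yaw": 0, "fingers": 100},
    {"x": -14.2, "y": -5, "z": -0.6, "yaw": 0, "fingers": 100},
    {"x": -15.2, "y": -5.3, "z": -0.6, "yaw": 0, "fingers": 100},
    {"x": -15.4, "y": -5.35, "z": -0.6, "yaw": 0, "fingers": 100},
    {"x": -15.4, "y": -5.35, "z": -0.6, "yaw": 0, "fingers": 100}
  ]
}}

```text
time: 31.75
ee_pos: [449.8, -396.4, 340.7]
tool_rot: [3.139, -0.008, 1.69]
force: [0.2, 0.7, -0.3]
grip_width: 0.996
```

```bash
python3 - <<'E'
from h import *
o=observe();print(np.round(o["ee_pos"],1),np.round(o["tool_rot"],3))
c,i=snap("wrist","w8")
cs,_=cv2.findContours(mask(i,(0,0,0),(180,255,50)),cv2.RETR_EXTERNAL,cv2.CHAIN_APPROX_NONE)
for k in cs:
    if cv2.contourArea(k)>200: print(cv2.boundingRect(k),rect(ray(c,k[:,0],63)))
k=big(mask(i,(8,90,60),(22,255,255)));print("mat",cv2.boundingRect(k))
E
```

```text
[ 449.8 -396.4  340.7] [ 3.139 -0.008  1.69 ]
(0, 246, 512, 138) (array([ 478.8, -618.2]), array([757.4, 218.4]), 6.8)
(225, 135, 29, 84) (array([ 432.2, -421.3]), array([108.1,  13.5]), 82.7)
mat (191, 39, 175, 194)
```

View pics/w8.png

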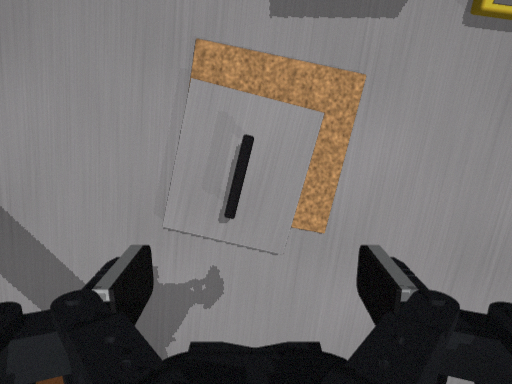

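Emit:
{"op": "move_arm", "data": {
  "deltas": [
    {"x": -0.5, "y": -0.4, "z": 0.5, "yaw": 0.8, "fingers": 100},
    {"x": -0.9, "y": -0.82, "z": 2, "yaw": 1.6, "fingers": 100},
    {"x": -0.9, "y": -0.82, "z": 3.8, "yaw": 1.76, "fingers": 100},
    {"x": -0.9, "y": -0.82, "z": 5.6, "yaw": 1.76, "fingers": 100},
    {"x": -0.9, "y": -0.82, "z": 7.2, "yaw": 1.76, "fingers": 100},
    {"x": -0.9, "y": -0.82, "z": 8.8, "yaw": 1.76, "fingers": 100},
    {"x": -0.9, "y": -0.82, "z": 10.2, "yaw": 1.76, "fingers": 100},
    {"x": -0.9, "y": -0.82, "z": 11.4, "yaw": 1.76, "fingers": 100},
    {"x": -0.9, "y": -0.82, "z": 12.05, "yaw": 1.76, "fingers": 100},
    {"x": -0.9, "y": -0.82, "z": 12.05, "yaw": 1.76, "fingers": 100},
    {"x": -0.9, "y": -0.82, "z": 12.05, "yaw": 1.76, "fingers": 100}
  ]
}}

```text
time: 32.9
ee_pos: [435.0, -416.9, 40.2]
tool_rot: [3.139, -0.009, 1.448]
force: [0.9, -0.3, 0.6]
grip_width: 0.997
```

Emit:
{"op": "move_arm", "data": {
  "deltas": [
    {"x": -0.19, "y": -0.09, "z": 0.06, "yaw": 0, "fingers": 100},
    {"x": -0.19, "y": -0.09, "z": 0.06, "yaw": 0, "fingers": 100},
    {"x": -0.19, "y": -0.09, "z": 0.06, "yaw": 0, "fingers": 0},
    {"x": -0.19, "y": -0.09, "z": 0.06, "yaw": 0, "fingers": 0},
    {"x": -0.19, "y": -0.09, "z": 0.06, "yaw": 0, "fingers": 0},
    {"x": -0.19, "y": -0.09, "z": 0.06, "yaw": 0, "fingers": 0},
    {"x": -0.19, "y": -0.09, "z": 0.06, "yaw": 0, "fingers": 0},
    {"x": -0.19, "y": -0.09, "z": 0.06, "yaw": 0, "fingers": 0}
  ],
  "force": 60
}}

```text
time: 33.7
ee_pos: [432.4, -421.4, 38.9]
tool_rot: [3.139, -0.009, 1.448]
force: [0.3, 0.7, 1.0]
grip_width: 0.156
```

```bash
python3 - <<'E'
from h import *
c,i=snap("wrist","w9");o=observe();print(np.round(o["ee_pos"],1),np.round(o["tool_rot"],3))
E
```

```text
[ 432.3 -421.4   38.8] [ 3.139 -0.009  1.448]
```

Emit:
{"op": "move_arm", "data": {
  "deltas": [
    {"x": 0, "y": 0, "z": -0.5, "yaw": 0, "fingers": 0},
    {"x": 0, "y": 0, "z": -1.5, "yaw": 0, "fingers": 0},
    {"x": 0, "y": 0, "z": -3, "yaw": 0, "fingers": 0},
    {"x": 0, "y": 0, "z": -4.5, "yaw": 0, "fingers": 0},
    {"x": 0, "y": 0, "z": -6, "yaw": 0, "fingers": 0},
    {"x": 0, "y": 0, "z": -7.4, "yaw": 0, "fingers": 0},
    {"x": 0, "y": 0, "z": -8.2, "yaw": 0, "fingers": 0},
    {"x": 0, "y": 0, "z": -8.2, "yaw": 0, "fingers": 0},
    {"x": 0, "y": 0, "z": -8.2, "yaw": 0, "fingers": 0}
  ]
}}

```text
time: 34.65
ee_pos: [431.0, -422.5, 243.1]
tool_rot: [3.14, -0.011, 1.448]
force: [-0.7, 0.2, -4.3]
grip_width: 0.154
```

Emit:
{"op": "move_arm", "data": {
  "deltas": [
    {"x": 0.7, "y": 0.1, "z": 0, "yaw": 0, "fingers": 0},
    {"x": 2, "y": 0.2, "z": 0, "yaw": -0.2, "fingers": 0},
    {"x": 3.5, "y": 0.4, "z": 0, "yaw": -0.5, "fingers": 0},
    {"x": 5.2, "y": 0.5, "z": 0, "yaw": -0.8, "fingers": 0},
    {"x": 7, "y": 0.7, "z": 0, "yaw": -1.1, "fingers": 0},
    {"x": 8.8, "y": 0.9, "z": 0, "yaw": -1.4, "fingers": 0},
    {"x": 10.6, "y": 1.1, "z": 0, "yaw": -1.755, "fingers": 0},
    {"x": 12.3, "y": 1.3, "z": 0, "yaw": -1.755, "fingers": 0},
    {"x": 14, "y": 1.5, "z": 0, "yaw": -1.755, "fingers": 0},
    {"x": 15.6, "y": 1.6, "z": 0, "yaw": -1.755, "fingers": 0},
    {"x": 16.8, "y": 1.75, "z": 0, "yaw": -1.755, "fingers": 0},
    {"x": 17.4, "y": 1.83, "z": 0, "yaw": -1.755, "fingers": 0}
  ]
}}

```text
time: 35.85
ee_pos: [528.2, 8.1, 245.2]
tool_rot: [-3.141, -0.011, 1.699]
force: [-0.2, 1.2, -3.4]
grip_width: 0.148
```

Emit:
{"op": "move_arm", "data": {
  "deltas": [
    {"x": 0, "y": 0, "z": 0, "yaw": 0, "fingers": 0},
    {"x": 0, "y": 0, "z": 0, "yaw": 0, "fingers": 0}
  ]
}}

```text
time: 36.05
ee_pos: [526.7, 6.9, 243.6]
tool_rot: [-3.137, -0.009, 1.698]
force: [-0.2, -1.3, -3.2]
grip_width: 0.153
```

Emit:
{"op": "move_arm", "data": {
  "deltas": [
    {"x": 0.15, "y": 0.18, "z": 0.3, "yaw": 0.03, "fingers": 0},
    {"x": 0.15, "y": 0.18, "z": 1, "yaw": 0.03, "fingers": 0},
    {"x": 0.15, "y": 0.18, "z": 1.7, "yaw": 0.03, "fingers": 0},
    {"x": 0.15, "y": 0.18, "z": 2.1, "yaw": 0.03, "fingers": 0},
    {"x": 0.15, "y": 0.18, "z": 2.1, "yaw": 0.03, "fingers": 0},
    {"x": 0.15, "y": 0.18, "z": 2.1, "yaw": 0.03, "fingers": 0}
  ]
}}

```text
time: 36.65
ee_pos: [530.6, 10.7, 191.3]
tool_rot: [-3.137, -0.009, 1.693]
force: [-0.1, -0.1, -3.9]
grip_width: 0.149
```

```bash
python3 - <<'E'
from h import *
o=observe();print(np.round(o["ee_pos"],2),np.round(o["tool_rot"],4))
c,i=snap("side","s3");d,j=snap("scene","c3");e,k=snap("wrist","w10")
cv2.imwrite("pics/m3.png",np.hstack([cv2.resize(i[150:270,220:340],(400,400),interpolation=3),cv2.resize(j[140:260,160:280],(400,400),interpolation=3)]))
E
```

```text
[530.57  10.69 191.25] [-3.1372 -0.0087  1.6926]
```

View pics/m3.png

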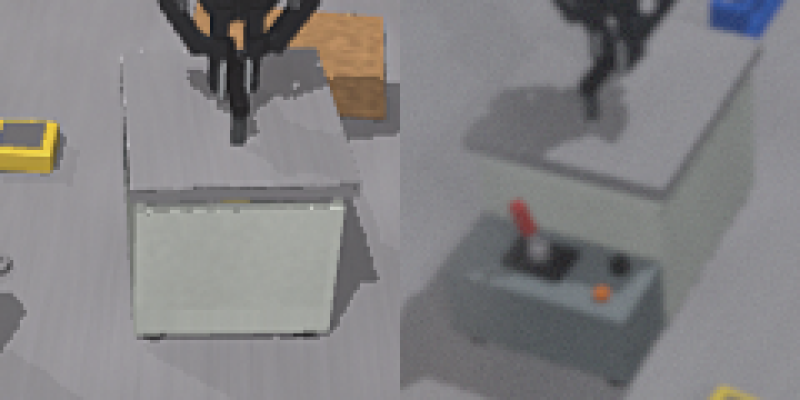

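Emit:
{"op": "move_arm", "data": {
  "deltas": [
    {"x": 0.01, "y": 0, "z": 0.3, "yaw": 0, "fingers": 0},
    {"x": 0.01, "y": 0, "z": 0.5, "yaw": 0, "fingers": 0},
    {"x": 0.01, "y": 0, "z": 0.6, "yaw": 0, "fingers": 0},
    {"x": 0.01, "y": 0, "z": 0.7, "yaw": 0, "fingers": 0},
    {"x": 0.01, "y": 0, "z": 0.78, "yaw": 0, "fingers": 0},
    {"x": 0.01, "y": 0, "z": 0.78, "yaw": 0, "fingers": 0}
  ]
}}

```text
time: 37.4
ee_pos: [530.9, 11.9, 172.3]
tool_rot: [-3.138, -0.009, 1.694]
force: [0.4, -0.0, -2.0]
grip_width: 0.151
```

Emit:
{"op": "move_arm", "data": {
  "deltas": [
    {"x": 0, "y": 0, "z": 0.1, "yaw": 0, "fingers": 0},
    {"x": 0, "y": 0, "z": 0.18, "yaw": 0, "fingers": 0},
    {"x": 0, "y": 0, "z": 0.24, "yaw": 0, "fingers": 0},
    {"x": 0, "y": 0, "z": 0.24, "yaw": 0, "fingers": 0}
  ]
}}

```text
time: 37.8
ee_pos: [530.7, 11.9, 166.0]
tool_rot: [-3.138, -0.009, 1.694]
force: [0.0, -0.1, -3.0]
grip_width: 0.151
```

Free so far; the skirt is below the rim. Seat it.

Emit:
{"op": "move_arm", "data": {
  "deltas": [
    {"x": 0, "y": 0, "z": 0.04, "yaw": 0, "fingers": 0},
    {"x": 0, "y": 0, "z": 0.08, "yaw": 0, "fingers": 0},
    {"x": 0, "y": 0, "z": 0.1, "yaw": 0, "fingers": 0},
    {"x": 0, "y": 0, "z": 0.1, "yaw": 0, "fingers": 0}
  ]
}}

```text
time: 38.2
ee_pos: [530.8, 11.9, 164.8]
tool_rot: [-3.138, -0.01, 1.694]
force: [-3.4, -0.0, 4.8]
grip_width: 0.152
```

Emit:
{"op": "move_arm", "data": {
  "deltas": [
    {"x": 0, "y": 0, "z": -0.05, "yaw": 0, "fingers": 100},
    {"x": 0, "y": 0, "z": -0.05, "yaw": 0, "fingers": 100},
    {"x": 0, "y": 0, "z": -0.05, "yaw": 0, "fingers": 100},
    {"x": 0, "y": 0, "z": -0.05, "yaw": 0, "fingers": 100},
    {"x": 0, "y": 0, "z": -0.05, "yaw": 0, "fingers": 100},
    {"x": 0, "y": 0, "z": -0.6, "yaw": 0, "fingers": 100},
    {"x": 0, "y": 0, "z": -2, "yaw": 0, "fingers": 100},
    {"x": 0, "y": 0, "z": -4, "yaw": 0, "fingers": 100},
    {"x": -0.6, "y": 0, "z": -6, "yaw": 0, "fingers": 100},
    {"x": -1.28, "y": 0, "z": -7.4, "yaw": 0, "fingers": 100},
    {"x": -1.28, "y": 0, "z": -7.4, "yaw": 0, "fingers": 100},
    {"x": -1.28, "y": 0, "z": -7.4, "yaw": 0, "fingers": 100}
  ]
}}

```text
time: 39.4
ee_pos: [536.4, -22.6, 351.4]
tool_rot: [-3.141, -0.011, 1.692]
force: [-0.1, 0.6, -0.5]
grip_width: 0.999
```

```bash
python3 - <<'E'
from h import *
o=observe();print(np.round(o["ee_pos"],1),np.round(o["tool_rot"],3))
c,i=snap("wrist","w11")
k=big(mask(i,(0,0,0),(180,255,50),(200,40,330,225)));print("handle",cv2.boundingRect(k),rect(ray(c,k,189)))
s,j=snap("side","s4");print(cv2.absdiff(j,cv2.imread("pics/side0.png"))[160:260,240:340].mean())
k=big(mask(j,(0,0,0),(180,255,50),(280,163,302,205)));print("side handle",rect(k))
cv2.imwrite("pics/m4.png",np.hstack([i,cv2.resize(j[150:270,220:340],(384,384))])[:,:800])
E
```

```text
[536.4 -22.6 351.4] [-3.141 -0.011  1.692]
handle (245, 79, 16, 122) (array([530.1,  11.2]), array([ 12.9, 106.5]), 7.2)
7.037533333333333
side handle (array([289. , 181.4]), array([24. ,  5.2]), 77.0)
```

View pics/m4.png

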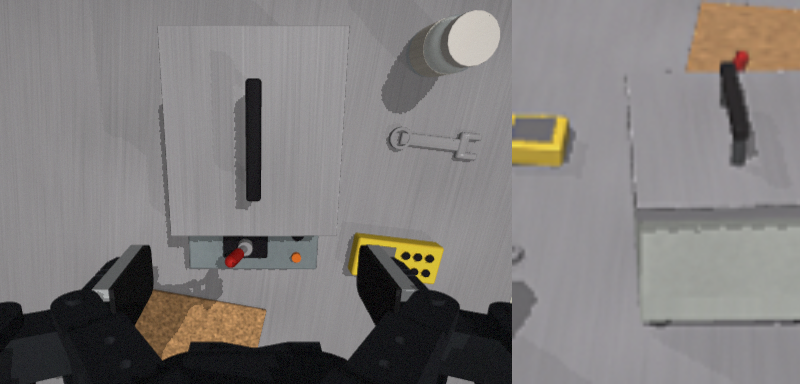

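Emit:
{"op": "move_arm", "data": {
  "deltas": [
    {"x": -1, "y": -0.7, "z": 0, "yaw": 0, "fingers": 0},
    {"x": -2.5, "y": -1.6, "z": 0, "yaw": 0, "fingers": 0},
    {"x": -3.6, "y": -2.4, "z": 0, "yaw": 0, "fingers": 0},
    {"x": -4.05, "y": -2.66, "z": 0.6, "yaw": 0, "fingers": 0},
    {"x": -4.05, "y": -2.66, "z": 2, "yaw": 0, "fingers": 0},
    {"x": -4.05, "y": -2.66, "z": 3.8, "yaw": 0, "fingers": 0},
    {"x": -4.05, "y": -2.66, "z": 5.5, "yaw": 0, "fingers": 0},
    {"x": -4.05, "y": -2.66, "z": 7, "yaw": 0, "fingers": 0},
    {"x": -4.05, "y": -2.66, "z": 8.2, "yaw": 0, "fingers": 0},
    {"x": -4.05, "y": -2.66, "z": 8.7, "yaw": 0, "fingers": 0},
    {"x": -4.05, "y": -2.66, "z": 8.7, "yaw": 0, "fingers": 0},
    {"x": -4.05, "y": -2.66, "z": 8.7, "yaw": 0, "fingers": 0}
  ],
  "force": 40
}}

```text
time: 40.7
ee_pos: [480.3, -127.4, 130.9]
tool_rot: [-3.136, -0.011, 1.695]
force: [0.5, -0.4, 1.3]
grip_width: 0.0
```

Emit:
{"op": "move_arm", "data": {
  "deltas": [
    {"x": -0.16, "y": 0.3, "z": 0, "yaw": 0, "fingers": 0},
    {"x": -0.16, "y": 0.6, "z": 0, "yaw": 0, "fingers": 0},
    {"x": -0.16, "y": 0.8, "z": 0, "yaw": 0, "fingers": 0},
    {"x": -0.16, "y": 1, "z": 0, "yaw": 0, "fingers": 0},
    {"x": -0.16, "y": 1.2, "z": 0, "yaw": 0, "fingers": 0},
    {"x": -0.16, "y": 1.4, "z": 0, "yaw": 0, "fingers": 0},
    {"x": -0.16, "y": 1.6, "z": 0, "yaw": 0, "fingers": 0},
    {"x": -0.16, "y": 1.8, "z": 0, "yaw": 0, "fingers": 0},
    {"x": -0.16, "y": 2, "z": 0, "yaw": 0, "fingers": 0},
    {"x": -0.16, "y": 2, "z": 0, "yaw": 0, "fingers": 0}
  ]
}}

```text
time: 41.7
ee_pos: [531.4, -125.0, 130.4]
tool_rot: [-3.137, -0.01, 1.695]
force: [0.4, 0.0, 0.0]
grip_width: -0.0
```

```bash
python3 - <<'E'
from h import *
d,j=snap("scene","c5")
m=mask(j,(0,120,80),(8,255,255),(180,185,240,230));print(cen(m),rect(big(m)))
for a in(-.5,0,.5):
    for L in (25,50):
        x=L*np.sin(a);q=np.array([530.6,11.2])+x*np.array([.9925,.122])-135.5*np.array([-.122,.9925]);print(a,L,proj(d,[*q,102+L*np.cos(a)]))
E
```

```text
(array([204.23529412, 206.17647059]), 17) (array([204.2, 206.5]), array([3.3, 5.7]), 11.3)
-0.5 25 [201.29051186 207.59956157]
-0.5 50 [196.44962979 200.48069128]
0 25 [205.15051238 207.84084556]
0 50 [204.22601201 200.9079353 ]
0.5 25 [209.25535081 209.76154328]
0.5 50 [212.54801443 204.78620901]
```

Emit:
{"op": "move_arm", "data": {
  "deltas": [
    {"x": 0, "y": 0.1, "z": 0, "yaw": 0, "fingers": 0},
    {"x": 0, "y": 0.2, "z": 0, "yaw": 0, "fingers": 0},
    {"x": 0, "y": 0.3, "z": 0, "yaw": 0, "fingers": 0},
    {"x": 0, "y": 0.4, "z": 0, "yaw": 0, "fingers": 0},
    {"x": 0, "y": 0.5, "z": 0, "yaw": 0, "fingers": 0},
    {"x": 0, "y": 0.5, "z": 0, "yaw": 0, "fingers": 0}
  ]
}}

```text
time: 42.35
ee_pos: [536.8, -124.2, 129.8]
tool_rot: [-3.123, -0.015, 1.693]
force: [-13.7, 1.3, 12.0]
grip_width: 0.005
```

```bash
cat > lv.py <<'E'
from h import *
import sys
d,j=snap("scene",sys.argv[1])
m=mask(j,(0,120,80),(8,255,255),(180,185,240,230));print(cen(m),rect(big(m)))
cv2.imwrite("pics/l_"+sys.argv[1]+".png",cv2.resize(j[150:250,160:260],(500,500),interpolation=3))
E
python3 lv.py c6
```

```text
(array([206.33333333, 208.0952381 ]), 21) (array([206.3, 206.3]), array([3.5, 4.2]), 45.0)
```

View pics/l_c6.png

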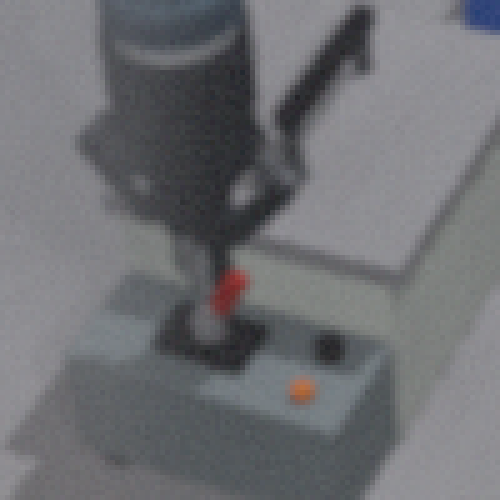

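Emit:
{"op": "move_arm", "data": {
  "deltas": [
    {"x": 0, "y": -0.4, "z": 0, "yaw": 0, "fingers": 0},
    {"x": 0, "y": -1, "z": 0, "yaw": 0, "fingers": 0},
    {"x": 0, "y": -2, "z": -0.5, "yaw": 0, "fingers": 0},
    {"x": 0, "y": -2, "z": -2, "yaw": 0, "fingers": 0},
    {"x": 0, "y": -2, "z": -4, "yaw": 0, "fingers": 0},
    {"x": 1, "y": -1, "z": -6, "yaw": 0, "fingers": 0},
    {"x": 2.5, "y": 0, "z": -8, "yaw": 0, "fingers": 0},
    {"x": 3, "y": 0, "z": -8.6, "yaw": 0, "fingers": 0},
    {"x": 3, "y": 0, "z": -8.6, "yaw": 0, "fingers": 0},
    {"x": 3, "y": 0, "z": -8.6, "yaw": 0, "fingers": 0}
  ]
}}

```text
time: 43.4
ee_pos: [533.3, -51.6, 346.9]
tool_rot: [-3.127, -0.015, 1.695]
force: [-1.4, -0.5, -1.0]
grip_width: -0.004
```

```bash
python3 lv.py c7; python3 - <<'E'
from h import *
d=cam("wrist");c,i=snap("wrist","w12");D,s=snap("side","s6");S=cam("scene");j=cv2.imread("pics/c7.png")
m=mask(i,(0,120,60),(8,255,255),(150,180,400,300));k=big(m);print("wrist red",cv2.boundingRect(k),rect(k))
ma=mask(s,(0,120,60),(8,255,255),(270,150,310,190));print("side red",cen(ma),"was",cen(mask(cv2.imread("pics/side0.png"),(0,120,60),(8,255,255),(270,150,310,190))))
for a in(-.5,.2,.3,.4,.5):
    r=[]
    for L in (30,50):
        x=L*np.sin(a);q=np.array([530.6,11.2])+x*np.array([.9925,.122])-135.5*np.array([-.122,.9925]);X=[*q,102+L*np.cos(a)];r+=[proj(d,X),proj(S,X),proj(D,X)]
    print(a,np.round(np.hstack(r),1))
print(np.round(observe()["ee_pos"],1))
cv2.imwrite("pics/m5.png",np.hstack([cv2.resize(i[190:290,190:320],(390,300)),cv2.resize(j[180:240,170:248],(390,300))]))
E
```

```text
(array([205.35714286, 207.28571429]), 14) (array([205. , 207.5]), array([2.1, 7.8]), 45.0)
wrist red (258, 227, 22, 17) (array([269.4, 234.3]), array([23. , 10.2]), 37.6)
side red (array([281.26315789, 169.42105263]), 19) was (array([291.21052632, 168.21052632]), 19)
-0.5 [251.4 233.2 200.3 206.2 287.8 171.4 242.  239.  196.4 200.5 291.2 166.5]
0.2 [269.7 234.3 207.  207.2 281.4 170.6 273.9 241.  207.6 202.1 280.4 165.3]
0.3 [272.2 234.1 208.  207.6 280.5 170.9 278.4 240.6 209.3 202.9 278.9 165.6]
0.4 [274.7 233.8 209.  208.2 279.6 171.1 282.8 240.  210.9 203.8 277.4 166.1]
0.5 [277.1 233.4 209.9 208.8 278.7 171.5 286.9 239.3 212.5 204.8 275.9 166.7]
[530.9 -54.  344.4]
```

View pics/m5.png

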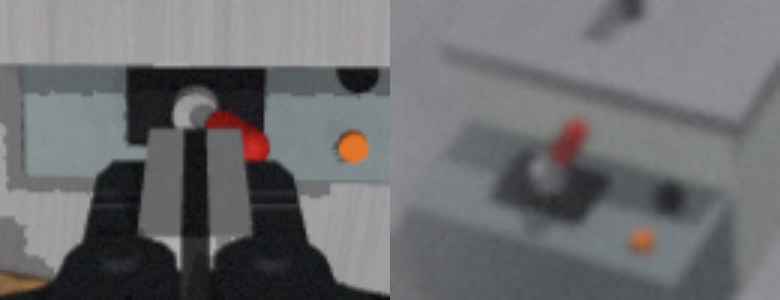

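Emit:
{"op": "move_arm", "data": {
  "deltas": [
    {"x": -1.5, "y": 0.1, "z": 0, "yaw": 0, "fingers": 0},
    {"x": -3, "y": 0.16, "z": 1, "yaw": 0, "fingers": 0},
    {"x": -3.9, "y": 0.16, "z": 2.4, "yaw": 0, "fingers": 0},
    {"x": -3.9, "y": 0.16, "z": 3, "yaw": 0, "fingers": 0},
    {"x": -3.9, "y": 0.16, "z": 3, "yaw": 0, "fingers": 0},
    {"x": -3.9, "y": 0.16, "z": 3, "yaw": 0, "fingers": 0},
    {"x": -3.9, "y": 0.16, "z": 3, "yaw": 0, "fingers": 0}
  ]
}}

```text
time: 44.25
ee_pos: [545.9, -148.2, 269.1]
tool_rot: [-3.123, -0.015, 1.692]
force: [-0.1, -0.0, 0.5]
grip_width: -0.003
```

```bash
python3 - <<'E'
from h import *
print(np.round(observe()["ee_pos"],1))
c,i=snap("wrist","w13")
k=big(mask(i,(0,120,60),(8,255,255),(120,20,400,260)));print("red",cv2.boundingRect(k),rect(k))
for a in(0,.2,.3,.4,.5):
    print(a,[np.round(proj(c,[*(np.array([530.6,11.2])+L*np.sin(a)*np.array([.9925,.122])-135.5*np.array([-.122,.9925])),102+L*np.cos(a)]),1) for L in(0,20,35,50)])
cv2.imwrite("pics/m6.png",cv2.resize(i[50:250,150:400],(750,600)))
E
```

```text
[ 545.9 -148.2  269.1]
red (255, 150, 29, 21) (array([269.2, 159.8]), array([28.8, 17.4]), 16.7)
0 [array([263.2, 153. ]), array([263.3, 156. ]), array([263.4, 158.5]), array([263.5, 161.3])]
0.2 [array([263.2, 153. ]), array([268., 156.]), array([272. , 158.5]), array([276.5, 161.2])]
0.3 [array([263.2, 153. ]), array([270.2, 155.9]), array([276.1, 158.3]), array([282.7, 161. ])]
0.4 [array([263.2, 153. ]), array([272.4, 155.8]), array([280.1, 158.1]), array([288.6, 160.7])]
0.5 [array([263.2, 153. ]), array([274.5, 155.7]), array([283.9, 157.9]), array([294.1, 160.3])]
```

View pics/m6.png

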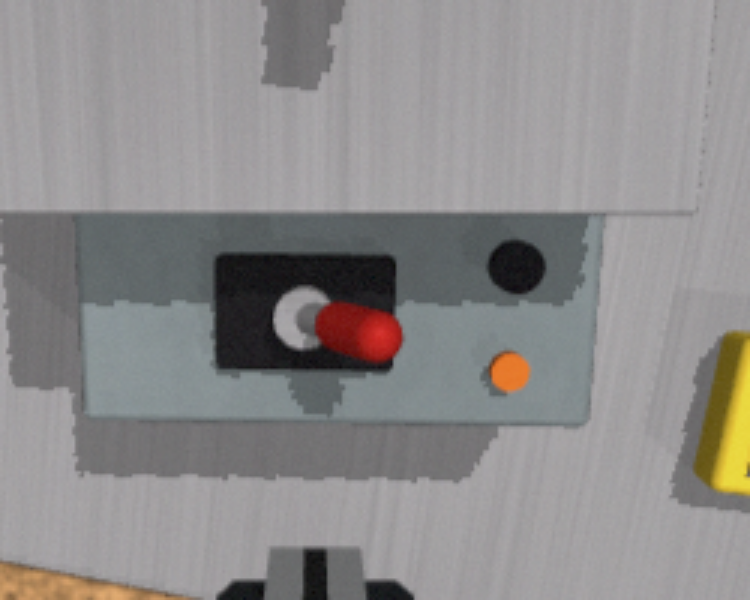

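```bash
python3 - <<'E'
from h import *
from scipy.spatial.transform import Rotation as Ro
K,R,t=cam("wrist");o=observe();T=Ro.from_euler("xyz",o["tool_rot"]).as_matrix();p=np.array(o["ee_pos"])
Rt=R@T;ct=T.T@(-R.T@t-p)          # camera in the tool frame
def camat(p,r):
    T=Ro.from_euler("xyz",r).as_matrix();Rc=Rt@T.T;return K,Rc,-Rc@(np.array(p)+T@ct)
yaw=.121;ex=np.array([np.cos(yaw),np.sin(yaw)]);ey=np.array([-ex[1],ex[0]])
def onplane(c,px):   # hit with the lever's plane -> chamber x,z
    K,R,t=c;o=-R.T@t;d=R.T@np.linalg.inv(K)@[*px,1];q=np.array([530.6,11.2])
    s=(-135.5-(o[:2]-q)@ey)/(d[:2]@ey);X=o+s*d;return (X[:2]-q)@ex,X[2]
from math import *
for n,c,b,sg in(("w11",camat([536.4,-22.6,351.4],[-3.141,-.011,1.692]),(215,230,275,275),-1),("w13",(K,R,t),(220,120,310,200),1)):
    i=cv2.imread(f"pics/{n}.png");k=big(mask(i,(0,120,50),(8,255,255),b));(u,v),s,a=cv2.minAreaRect(k)
    pl=big(mask(i,(0,0,0),(180,255,45),b)) ;x=k[:,0]
    e=(x.min(),k[x==x.min(),1].mean()) if sg<0 else (x.max(),k[x==x.max(),1].mean())
    m=mask(i,(0,0,140),(180,40,255),b);kn=big(m)
    (ku,kv),kr=cv2.minEnclosingCircle(kn)
    print(n,"red box",cv2.boundingRect(k),"end",e,"knob",(ku,kv),kr)
    # chamber x at fixed heights: knob ~105, end ~146
    xs=[(ray(c,[q],z)[0]-[530.6,11.2])@ex for q,z in((e,146),((ku,kv),108))];print("  end x, knob x",np.round(xs,1))
E
```

```text
w11 red box (225, 248, 19, 20) end (np.int32(225), np.float64(261.5)) knob (244.5, 232.0) 29.56781768798828
  end x, knob x [-31.6 -11. ]
w13 red box (255, 150, 29, 21) end (np.int32(283), np.float64(161.5)) knob (287.27777099609375, 170.5) 28.532629013061523
  end x, knob x [15.6 22.2]
```

```bash
python3 - <<'E'
from h import *
D,s=snap("side","s9");a=cv2.imread("pics/side0.png")
for n,b,lo,hi in(("rack",(280,275,350,384),(105,120,40),(130,255,255)),("meter",(180,175,245,210),(20,110,110),(35,255,255)),("jar",(185,220,222,268),(0,0,170),(180,50,255))):
    print(n,cen(mask(a,lo,hi,b)),cen(mask(s,lo,hi,b)))
print("handle",rect(big(mask(s,(0,0,0),(180,255,50),(280,163,302,205)))), "spanner diff",cv2.absdiff(a,s)[220:238,178:192].mean())
job_done()
E
```

```text
rack (array([314.7809592 , 341.01431639]), 1397) (array([315.16551383, 334.85375494]), 2024)
meter (array([215.91873589, 193.78329571]), 443) (array([215.88261851, 193.78329571]), 443)
jar (array([202.25      , 230.20967742]), 248) (array([201.85665529, 232.67235495]), 293)
handle (array([289. , 181.4]), array([24. ,  5.2]), 77.0) spanner diff 4.932539682539683
the job is handed in; nothing more can be done
```

The chamber is loaded and switched on, and I handed the job in at about 44 s of the 210 s allowed. I took the lid off and laid it flat on the mat. The white, red and yellow cells were the only ones present; I drew each straight up and stood it in the well. I then put the lid back and pushed the lever over to on.

**Cells and rack:** the picture taken after the last cell went in shows all three upright in the well. The rack was standing and empty.

**Lid:** between my laying it down and picking it up again, the lid was knocked a few centimetres and turned on the mat, overhanging two edges. I measured it again and regrasped it there. Back on the rim, its handle lies within about 1 mm of where it started in plan, and the tool stopped at the height expected for a fully seated lid.

**Switch:** the push ended against about 14 N of resistance, which I read as the end stop. My angle estimates disagreed at first, because the lever's pivot looked about 10 mm off where I had assumed it. Allowing for that, the lever's lean mirrors its off position, so I judged it fully on. I had no direct reading of the joint.

**Bystanders:** the meter did not move. The jar and spanner readings changed only slightly, which I put down to lighting and shadow. The last rack reading also shifted; I took that to be the emptied cells uncovering more of its blue, but did not view another picture to confirm it.

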